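Fit the twist-lock cartridge in the latched control box

TASK

Slide the thumb latch on the front of the control box sideways so that its sprung cover flies open, then take the cartridge from its wooden rest, push it down into the slot in the box against the spring, without forcing it, and twist it clockwise until it locks. Shut the cover so that the latch snaps home over it, and leave the multimeter and the solder spool where they are.

Things in the scene. Friction and masses are not known exactly. Their poses are not given: they have to be found in the camera images.
- box: fixed grey control box, 170 (x) x 150 (y) x 70 mm high. Origin: centre of its underside on the table; x points to the hinge side (away from the robot, yaw varies), y to the left, z up. Walls 4 mm thick; inside a metal deck at 30 mm height, so the walls stand 40 mm above it. A terminal strip, 20 x 110 x 16 mm, is on the deck along the hinge side. The cover closes the top.
- slot (a point): centre of the slot in the deck, at deck height, 12 mm from the box's origin towards the latch; axes as the box's. Slot 48 mm long along the box's x, 14 mm wide, plate 6 mm thick. A sprung plunger under it meets the stem when the cartridge's flange is 10 mm above the deck, 2.4 N growing to 8.4 N when the flange touches the deck.
- cartridge: loose white twist-lock cartridge, about 0.09 kg. Origin: centre of the underside of its round flange, 52 mm across, 6 mm thick. On it an upright grip rib 44 mm long (its x), 13 mm thick (y), top 32 mm above the origin. Half a turn round z gives the same part. It starts in its rest, flange on the rest's top, stem and pin in the pocket.
- pin (a point): middle of the cartridge's cross pin: 44 mm long along the cartridge's x (parallel to the rib), 8 mm thick, 14 mm under the origin, on a stem 12 mm across that ends 20 mm under the origin. It passes the slot only when along it.
- lock_mark (a point): black mark on the deck by the slot, 34 mm from its centre, where the pin points when locked: 75 degrees clockwise of the slot. Press the flange to within 0.7 mm of the deck (pressed hard it drags), turn pin to here: firm stop. Let go: it rises and stays locked behind a ridge, flange 4 mm above the deck. Not locked it stands 10 mm up and the cover cannot shut.
- latch (a joint): slide of the thumb latch along the box's +y (left, seen from the robot), m: 0 home, 0.011 end stop. It frees the cover beyond about 0.005. A spring, 3 N at home, 6 N at the end, returns it.
- thumb_pad (a point): centre of the top of the latch's black thumb pad, a block 13 (x) x 16 (y) x 18 mm high; its top 82.5 mm above the table, on a shelf (top 60 mm) at the front of the box, 110 mm from the box's origin; moves with the latch. Axes as the box's. The pad's far side is 13 mm from the cover; the latch's steel nose, to 84 mm height, is between them. Both sides along y are free.
- cover (a joint): hinge angle of the cover, rad: 0 shut, 1.65 open, standing just past upright. It flies open when the latch frees it and its spring keeps it open; swinging it shut takes about 1 N at the free edge. At about 0.06 the latch nose is met: 6 to 10 N down near the middle of the free edge pushes it past, to -0.012 at most, and the latch snaps back.
- hinge (a point): point on the cover's hinge axis, middle of the back edge, 72 mm above the table, 87.5 mm from the box's origin; axes as the box's. The hinge axis is y.
- cover_edge (a point): middle of the cover's free edge, on its outer face: 178 mm from the hinge axis, 3 mm out; moves with the cover. Its x points from the free edge to the hinge, z out of the outer face (up when shut). Cover 158 mm wide, 4 mm thick, rim 12 mm deep; a tongue stands 13 mm out of the free edge, 2 to 14 mm right of the middle.
- rest: fixed plywood block, 84 x 70 x 26 mm, that the cartridge starts in; origin: centre of its underside; a pocket 54 x 20 mm along its x takes stem and pin.
- multimeter: dark hand multimeter lying flat, 145 x 70 x 43 mm, beside the work; origin: centre of its underside. Leave it alone.
- solder_spool: small spool of solder, 55 x 78 x 36 mm, beside the work; origin: centre of its underside. Leave it alone.

How it is judged (in metres and radians):
On the way, in this order (a step that is already met when the one before it is completed fails the run):
1. the latch is slid sideways (value of joint latch above 0.004 m).
2. the cover has sprung open (value of joint cover above 1.3 rad), for 0.1 s.
3. the cartridge is locked in the slot, cover still open (value of joint cover above 1 rad and horizontal distance between cartridge and slot below 0.004 m and z of cartridge in the frame of slot below 0.0055 m and angle between the x axis of cartridge and the x axis of box, either way round above 1.1 rad), for 0.2 s.
At the end, for the whole second after the job is handed in: the cartridge sits locked in the slot (within 4 mm of its centre, risen against the lip with its flange 2 to 5.5 mm above the deck, turned more than 63 degrees), at rest; the cover is shut (under 0.02 rad) and the latch is back home (within 2.5 mm) (value of joint cover below 0.02 rad and value of joint latch below 0.0025 m and horizontal distance between cartridge and slot below 0.004 m and z of cartridge in the frame of slot between 0.002 and 0.0055 m and angle between the x axis of cartridge and the x axis of box, either way round above 1.1 rad and linear speed of cartridge below 0.02 m/s); the robot touches nothing.
It fails at once if the multimeter or the solder spool is moved by more than 30 mm (distance of any of multimeter, solder_spool from where it was at the start of the episode above 0.03 m).
It fails at once if the cartridge is forced against the box or its cover with more than 60 N (contact force between cartridge and box above 60 N).
It also fails if it takes over 72 s, if anything falls off the work surface, if the arm or the gripper's body presses on something with over 40 N, if the wrist force passes 120 N, or if a joint passes its speed limit or range.

ROBOT

A 7-joint arm with a two-finger parallel gripper is mounted at the origin on a cart in front of the work surface, level with it; the furniture and walls round the work are solid. World frame = base frame: x ahead of the robot, y to its left, z up, the work surface at z = 0. Lengths are in mm, angles in rad, forces in N, time in s.
With the tool pointing down it reaches from about 400 to 875 mm from the base axis. Payload 4.4 kg.
Tool frame: the origin (TCP) lies at the centre of the arm's flange, where the gripper is bolted on; the fingertips stand 173 mm ahead of it and the grasp point (between the pads) lies 155 mm ahead of it; z points along the fingers, y is the direction in which the jaws open and shut (so a half turn about z gives the same grasp; the last joint's range is limited). The gripper opens to 85 mm and grips with 20 to 120 N. Pads are 22 mm wide; open, the fingers measure 114 mm over their backs; the gripper's body (76 mm by 85 mm) begins 54 mm behind the grasp point. The pads swing forward as they close: fully open they stand 13 mm farther back than shut.
Start: joints at [-1.376, 0.628, 0.038, 1.517, -0.027, 0.996, -0.02], TCP at [167.585, 628.037, 404.713] pointing down, gripper open.
Joint ranges: [-3.06, 3.06], [-0.37, 2.12], [-1.25, 1.32], [0.18, 2.47], [-1.1, 4.24], [0.23, 1.98], [-2.94, 2.94]. Speed limits (rad/s): [2.57, 2.57, 3.14, 3.14, 3.14, 3.14, 3.14].

INTERFACE

Orientations are given as [roll, pitch, yaw] about the fixed x, y, z axes, in that order (R = Rz(yaw) Ry(pitch) Rx(roll)).
In Python, from cell import * gives the robot as it stands. The module is installed in compiled form; this text tells all that it offers.
- The arm moves only by the shell command python3 -m jog 'ROWS'. ROWS is JSON, one flat list of numbers, 5 for each row, row after row: the shift along the tool's x, y, z in mm, then the turn about the tool's z in degrees, then the finger opening in mm, from 0 to 85.4. A call has 1 to 20 rows; each row is the pose to reach, as a shift and turn from the pose commanded when the call began, along the tool's axes at that moment; what a row does not reach only later rows make up. A row lasts 1/12 s, in which the tool goes at most 41.7 mm and 7.16 degrees, less where a joint would pass 70% of its speed; a pose out of reach is approached as far as the arm can. A call with a gripper value outside its range is refused whole. The fingers move at their own pace and stop on an object; the grip force is fixed at half the most. Time passes only in rows, so rows that repeat a pose let the fingers close. It gives the time, the measured TCP pose, the force and the opening at its end, in the units of the state.
- read_state(): the state, without advancing time (a new reading comes with each control period).
- get_image(name): name is "scene" or "top" or "wrist"; returns (picture, depth): 400x640x3 uint8, blue, green, red; 400x640 float32, mm along the optical axis (not along the pixel's ray), 0 where there is no reading.
- camera_params(name): a dict with "K" (3x3 intrinsics, pixels), "dist_coeffs" ([k1, k2, p1, p2, k3] as OpenCV has them; the pictures are not rectified), "T" (4x4, takes a point from camera to world coordinates). Camera axes: x right, y up, looking along -z (the intrinsics and any distortion apply to the point x, -y, -z); pixel columns grow to the right and rows downward; lengths in mm; the calibration is good to about 2 mm. A picture is of the moment at which its call begins: read the wrist's pose just before it. camera_params takes no time and is no camera call; for the wrist camera it gives the pose at the moment of the call.
- finish_job(): hands the job in, once; it reports no verdict.
The state is a dict: "clock": time; "qpos": joint angles; "qd": joint speeds; "tau": joint torques, N m; "eef_pos": TCP position; "tool_rot": TCP orientation; "force": force on the tool from outside, world axes, zero at the start; "torque": the same for the moment, N m; "width": finger opening in mm.
Only numpy, scipy, OpenCV 4.12 (cv2) and the standard library are available. Lean on these libraries where they do the work, as an engineer would, in place of code of your own. Each camera call takes 0.05 s, during which the arm holds its last target.

## Working session

There is one attempt and no reset: what is moved stays moved. The work goes in short steps, Python scripts to look and compute and a shell command to move; the robot and the scene stay as the last step left them, time stands still between calls to the robot, and variables do not carry over. Pictures are saved under pics/ and viewed, and the job is handed in when it is done.

```bash
mkdir -p pics
python3 - <<'E'
from cell import *
import cv2
s=read_state(); print(s)
for n in ("scene","top"):
    im,d=get_image(n); cv2.imwrite(f"pics/{n}0.png",im)
    import numpy as np; np.save(f"pics/{n}0d.npy",d); 
    print(n,camera_params(n))
E
```

```text
{'clock': 0.0, 'qpos': array([-1.37578682,  0.6293342 ,  0.03844644,  1.51838942, -0.02700965,
        0.99628283, -0.01996194]), 'qd': array([ 0.00043239,  0.00032187,  0.00016142, -0.0015204 ,  0.00030484,
        0.00033402,  0.00046664]), 'tau': array([ 2.08065289e-04, -5.63397110e+01,  1.22619655e+00, -1.93449837e+01,
        1.08787927e-02,  1.01756270e-02, -8.40631117e-06]), 'eef_pos': array([167.50193379, 627.73455785, 403.78973265]), 'tool_rot': array([-3.13969702e+00,  1.92716108e-05,  2.88081186e+00]), 'force': array([-0.30352826, -0.31578792, -0.16841912]), 'torque': array([-0.00154367, -0.02377942, -0.03206901]), 'width': 85.33177435499823}
scene {'K': array([[514.83777451,   0.        , 319.98309499],
       [  0.        , 514.83777451, 202.3638912 ],
       [  0.        ,   0.        ,   1.        ]]), 'dist_coeffs': array([-0.01940994,  0.        ,  0.        ,  0.        ,  0.        ]), 'T': array([[ 5.00506707e-01,  5.84163410e-01, -6.38941426e-01,
        -4.40889468e+02],
       [-8.65643447e-01,  3.48283056e-01, -3.59666980e-01,
        -5.85128789e+02],
       [ 1.24281827e-02,  7.33111194e-01,  6.79995233e-01,
         1.12057515e+03],
       [ 0.00000000e+00,  0.00000000e+00,  0.00000000e+00,
         1.00000000e+00]])}
top {'K': array([[443.3925231 ,   0.        , 326.38258014],
       [  0.        , 443.3925231 , 198.4701158 ],
       [  0.        ,   0.        ,   1.        ]]), 'dist_coeffs': array([0.01314525, 0.        , 0.        , 0.        , 0.        ]), 'T': array([[ 3.58125531e-02,  9.78872568e-01, -2.01310595e-01,
         2.95310698e+02],
       [-9.99346071e-01,  3.60836280e-02, -2.32407378e-03,
        -2.32173177e+01],
       [ 4.98904456e-03,  2.01262184e-01,  9.79524703e-01,
         1.28835558e+03],
       [ 0.00000000e+00,  0.00000000e+00,  0.00000000e+00,
         1.00000000e+00]])}
```

View pics/scene0.png

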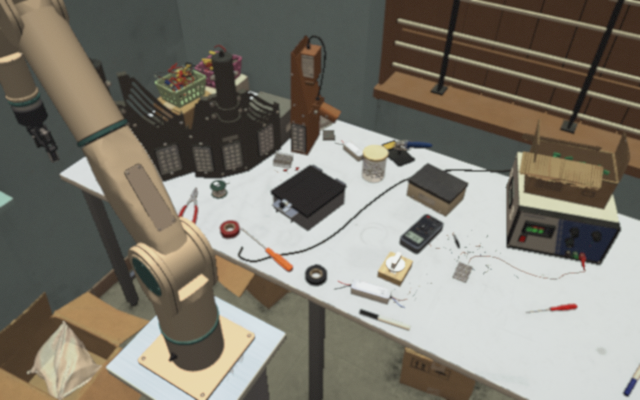

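View pics/top0.png

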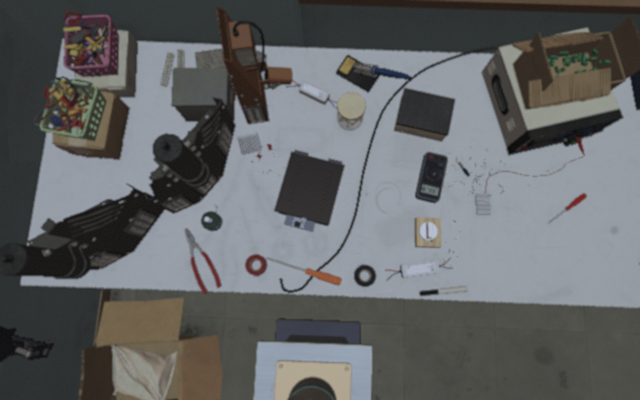

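```bash
cat > h.py <<'E'
import numpy as np, cv2
from scipy.spatial.transform import Rotation as Ro
def cloud(d,P):
    """world point per pixel"""
    h,w=d.shape
    uv=np.stack(np.meshgrid(np.arange(w),np.arange(h)),-1).reshape(-1,1,2).astype(np.float64)
    n=cv2.undistortPoints(uv,P["K"],P["dist_coeffs"]).reshape(h,w,2)
    pc=np.stack([n[...,0]*d,-n[...,1]*d,-d],-1)
    return pc@P["T"][:3,:3].T+P["T"][:3,3]
def proj(X,P):
    X=np.atleast_2d(X); c=(X-P["T"][:3,3])@P["T"][:3,:3]
    c=c*[1,-1,-1]
    return cv2.projectPoints(c,np.zeros(3),np.zeros(3),P["K"],P["dist_coeffs"])[0].reshape(-1,2)
def ray_z(u,v,z,P):
    n=cv2.undistortPoints(np.array([[[u,v]]],float),P["K"],P["dist_coeffs"]).reshape(2)
    r=P["T"][:3,:3]@np.array([n[0],-n[1],-1.]); o=P["T"][:3,3]
    return o+r*(z-o[2])/r[2]
def rel(target,yaw_deg,s):
    """shift+turn (tool axes) from measured state s to TCP target, tool yaw deg"""
    R=Ro.from_euler('xyz',s["tool_rot"]).as_matrix()
    sh=R.T@(np.array(target)-s["eef_pos"])
    x=R[:,0]; cur=np.degrees(np.arctan2(x[1],x[0]))
    dy=(yaw_deg-cur+180)%360-180
    return sh, -dy, cur   # tool z down: turn about tool z is - yaw
def rect(mask,C):
    p=C[mask][:,:2].astype(np.float32); return cv2.minAreaRect(p)
E
python3 - <<'E'
from h import *; from cell import *
for n in ("top","scene"):
    d=np.load(f"pics/{n}0d.npy");P=camera_params(n);C=cloud(d,P)
    z=C[...,2]
    tb=[C[260,330],C[150,400]] if n=="top" else [C[240,360]]
    print(n,"table",np.round(tb,1))
    pts=dict(box=(187,310),latch=(224,298),rest=(232,428),meter=(176,431),spool=(105,350)) if n=="top" else dict(box=(185,308),latch=(210,287),rest=(266,395),meter=(230,420),spool=(150,374))
    for k,(r,c) in pts.items(): print(k,np.round(C[r,c],1))
    # box top: connected comp
    for k,zr in (("box",(62,82)),("rest",(18,31)),("meter",(25,48)),("spool",(60,90))):
        m=((z>zr[0])&(z<zr[1])).astype(np.uint8)
        nl,lab,st,ce=cv2.connectedComponentsWithStats(m)
        r,c=pts[k]; w=lab[max(0,r-6):r+7,c-6:c+7]; w=w[w>0]
        if len(w): 
            l=np.bincount(w).argmax(); print(k,st[l],rect(lab==l,C),np.round(np.median(z[lab==l]),1))
E
```

```text
top table [[ 379.2  -37.     4.3]
 [ 717.7 -237.7    2.4]]
box [576.6  27.   71.5]
latch [468.6  54.8  84.4]
rest [ 463.3 -307.3   57.2]
meter [ 630.6 -322.5   36.6]
spool [814.6 -78.1 100.3]
box [ 274  150   71   78 3642] ((566.2662353515625, 30.818748474121094), (158.36314392089844, 215.07264709472656), 77.30946350097656) 74.4
rest [416 217  25  30 500] ((468.6256408691406, -314.90576171875), (70.67865753173828, 84.37525939941406), 89.81239318847656) 25.8
meter [ 416  152   32   50 1031] ((633.503173828125, -327.714599609375), (69.69537353515625, 143.8203125), 77.58372497558594) 31.2
scene table [[ 530.  -177.1    0.7]]
box [589.4  38.4  76.7]
latch [473.   41.2  63.9]
rest [ 458.4 -317.5   39.7]
meter [ 626.9 -323.6   34.4]
spool [810.8 -78.  113.6]
box [ 270  165   76   54 2281] ((565.4910278320312, 32.779945373535156), (164.32424926757812, 217.66824340820312), 77.74849700927734) 75.8
rest [377 252  36  31 417] ((470.8157043457031, -312.9855651855469), (92.97745513916016, 71.40567016601562), 1.1178998947143555) 26.5
meter [400 214  43  36 797] ((633.9247436523438, -326.61260986328125), (72.80616760253906, 145.9868927001953), 77.7183609008789) 32.2
```

Run:
```python
from h import *; from cell import *
d=np.load("pics/top0d.npy");P=camera_params("top");C=cloud(d,P)
for x in range(100,900,50):
    row=[]
    for y in range(600,-400,-50):
        m=(abs(C[...,0]-x)<25)&(abs(C[...,1]-y)<25)&(d>0)
        row.append("%4d"%(C[...,2][m].max() if m.any() else -1))
    print(x," ".join(row))
s=read_state()
W=camera_params("wrist");T=np.eye(4);T[:3,:3]=Ro.from_euler('xyz',s["tool_rot"]).as_matrix();T[:3,3]=s["eef_pos"]
print(np.round(np.linalg.inv(T)@W["T"],3),W["K"],W["dist_coeffs"])
print(rel([470,40,400],77.3,s), rel([470,40,400],167.3,s))
```

```text
100 -541 -545 -559 -610 -660 -738 -739 -736 -650    5   17   19   17   17   17    9 -645 -735 -733 -735
150  396  350 -737 -734 -738 -738 -732 -737 -653    6    5    6    6    6    5    8 -642 -734 -734 -738
200  398 -583 -734 -737 -737 -737 -739 -736 -736 -738 -734 -737 -735 -739 -737 -738 -732 -736 -739 -738
250 -612 -608 -736 -733 -737 -734   10 -736 -737 -737 -734 -739 -732 -735 -734 -737 -727 -737 -736 -736
300  453  463  302    5    6   15   16   14    6    8   12   12   23   25   23   26    6    8   17   19
350  461  479  459    6    7   18   15    8   26   26   18   25   28   28   23   26    7   34   33   32
400  298  408  407    6   13   17   13    6   24   30    7    7    6   11    5    6    6   32   34   35
450  222  222  379  275   15   40   40    5    6    5   64   85   77   74   12    5    5    7   61   35
500   -1  220  282  282  302  298   44    8    8    5   80   89   80   80   12    7    7    6   60   37
550    6    4    5  236  306  449  469  452    6    6   79   81   82   79   14    6    6    5   35   35
600    7    6    5   -1  294  292  451  451    6    6   79  
[... 492 characters left out ...]
5  134  385  424  422  175   30   34  107  107    5   12   78   79   78
[[-0.0000e+00  9.5200e-01  3.0500e-01  7.7684e+01]
 [ 1.0000e+00  0.0000e+00  1.0000e-03 -4.2800e-01]
 [ 1.0000e-03  3.0500e-01 -9.5200e-01  3.1420e+01]
 [ 0.0000e+00  0.0000e+00  0.0000e+00  1.0000e+00]] [[298.91550257   0.         318.48996878]
 [  0.         298.91550257 197.56435245]
 [  0.           0.           1.        ]] [-0.00152244  0.          0.          0.          0.        ]
(array([-443.82452337, -489.87968824,    4.71655692]), np.float64(87.7549460697809), np.float64(165.0549460697809)) (array([-443.82452337, -489.87968824,    4.71655692]), np.float64(-2.2450539302191146), np.float64(165.0549460697809))
```

Run:
```python
import cv2
im=cv2.imread("pics/top0.png"); cv2.imwrite("pics/top0c.png",cv2.resize(im[130:300,180:460],None,fx=2.8,fy=2.8,interpolation=cv2.INTER_CUBIC))
```

```text
(no output)
```

View pics/top0c.png

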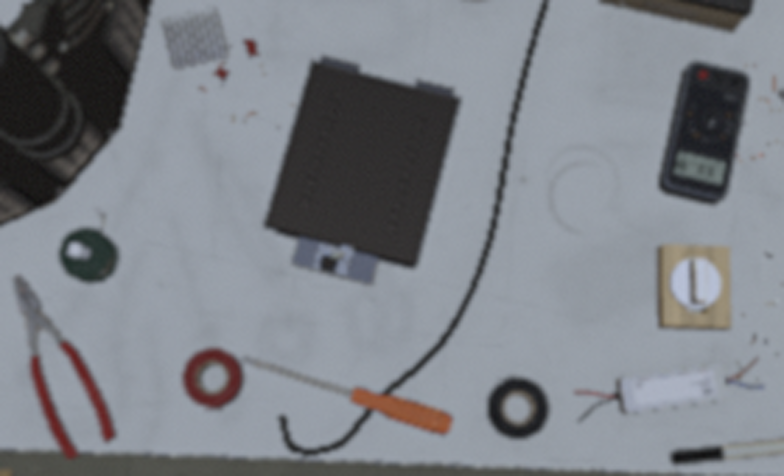

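Run:
```python
from h import *; from cell import *
s=read_state()
for w in ([155,430,410],[300,335,410],[400,200,410],[480,-10,404]): print(np.round(rel(w,77.3,s)[0],0), np.round(rel(w,77.3,s)[1:],1), np.linalg.norm(w[:2]))
```

```text
[ -39. -194.   -6.] [ 87.8 165.1] 457.083143421413
[-203. -249.   -6.] [ 87.8 165.1] 449.694340635948
[-335. -353.   -6.] [ 87.8 165.1] 447.21359549995793
[-466. -536.    1.] [ 87.8 165.1] 480.10415536631217
```

```bash
python3 -m jog '[-8,-39,-2,0,85, -16,-78,-4,0,85, -24,-116,-6,0,85, -31,-155,-6,0,85, -39,-194,-6,0,85, -72,-205,-6,5,85, -105,-216,-6,12,85, -138,-227,-6,18,85, -170,-238,-6,24,85, -203,-249,-6,30,85, -229,-270,-6,36,85, -256,-291,-6,42,85, -282,-311,-6,48,85, -309,-332,-6,54,85, -335,-353,-6,60,85, -361,-390,-4,66,85, -387,-426,-2,72,85, -414,-463,0,78,85, -440,-500,1,84,85, -466,-536,1,88,85]'
```

```text
clock: 1.77
eef_pos: [473.7, 4.0, 403.5]
tool_rot: [-3.141, 0.0, 1.34]
force: [0.5, 1.1, -0.2]
width: 85.1
```

```bash
python3 -m jog '[0,0,0,0,85]'
python3 - <<'E'
from h import *; from cell import *
s=read_state(); print(s["eef_pos"],np.degrees(s["tool_rot"]),s["qpos"],s["clock"])
P=camera_params("wrist"); im,d=get_image("wrist"); cv2.imwrite("pics/w1.png",im); np.save("pics/w1d.npy",d); np.save("pics/w1T.npy",P["T"])
E
```

```text
clock: 1.85
eef_pos: [475.5, -2.6, 404.4]
tool_rot: [3.136, 0.005, 1.33]
force: [0.9, 0.2, 0.3]
width: 85.3
[475.45071841  -2.6255582  404.41976695] [179.68913542   0.27431954  76.20647123] [-0.43728655  0.4242304   0.53381281  2.00064187 -0.29192143  0.78717531
  0.02415013] 1.85
```

View pics/w1.png

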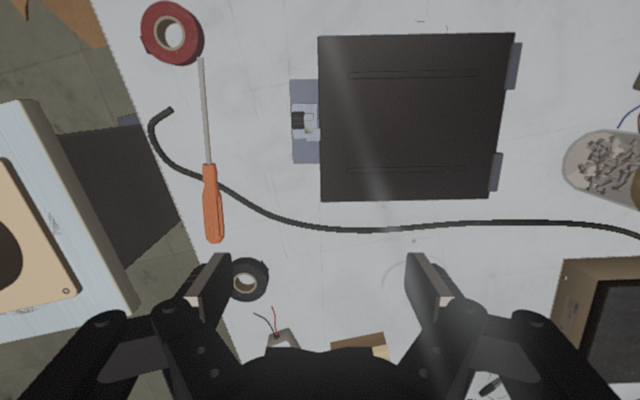

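```bash
cat >> h.py <<'E'
def wp(name="w1"):
    from cell import camera_params
    P=camera_params("wrist"); P["T"]=np.load(f"pics/{name}T.npy"); return P
E
python3 - <<'E'
from h import *
P=wp(); d=np.load("pics/w1d.npy"); C=cloud(d,P); im=cv2.imread("pics/w1.png")
print("table",np.median(C[100:180,230:270,2]),"cover",np.median(C[60:180,340:470,2]))
cv2.imwrite("pics/w1c.png",cv2.resize(im[10:220,270:540],None,fx=2.9,fy=2.9,interpolation=cv2.INTER_CUBIC))
z=C[...,2]
m=((z>65)&(z<82)).astype(np.uint8); m[230:]=0
nl,lab,st,ce=cv2.connectedComponentsWithStats(m); l=lab[120,420]
print(st[l],rect(lab==l,C))
g=cv2.cvtColor(im,cv2.COLOR_BGR2GRAY)
m=((g<75)).astype(np.uint8); m[230:]=0
m=cv2.morphologyEx(m,cv2.MORPH_OPEN,np.ones((7,7)))
nl,lab,st,ce=cv2.connectedComponentsWithStats(m); l=lab[120,430]
cs=cv2.findContours((lab==l).astype(np.uint8),cv2.RETR_EXTERNAL,cv2.CHAIN_APPROX_NONE)[0][0]
ap=cv2.approxPolyDP(cs,6,True).reshape(-1,2); print(ap)
X=np.array([ray_z(u,v,75,P) for u,v in ap]); print(np.round(X,1))
X=np.array([ray_z(u,v,75,P)[:2] for u,v in cs.reshape(-1,2)],np.float32); print(cv2.minAreaRect(X))
r,c=121,297; print(C[r-6:r+6:3,c-6:c+7:3].round(1).reshape(-1,3))
E
```

```text
table -0.5914210842664716 cover 74.46534179931413
[  291    32   232   170 31437] ((568.1974487304688, 31.455917358398438), (158.39186096191406, 211.94544982910156), 77.3350601196289)
[[513  33]
 [344  37]
 [348  96]
 [328  75]
 [318  80]
 [321 200]
 [372 199]
 [372 175]
 [388 199]
 [487 197]]
[[678.1  86.   75. ]
 [531.  118.6  75. ]
 [524.   69.   75. ]
 [509.9  91.4  75. ]
 [499.9  89.4  75. ]
 [474.8 -25.4  75. ]
 [527.1 -37.2  75. ]
 [531.9 -11.8  75. ]
 [543.4 -41.3  75. ]
 [644.9 -64.2  75. ]]
((576.9974365234375, 29.764053344726562), (155.11293029785156, 176.93038940429688), 77.31526184082031)
[[468.   65.4  84.2]
 [470.7  64.7  83.6]
 [473.4  64.   83.1]
 [476.1  63.4  83.2]
 [478.8  62.7  82.9]
 [467.   62.7  80.8]
 [469.8  62.   81.2]
 [472.6  61.4  81.7]
 [475.4  60.8  83.6]
 [478.   60.   80.4]
 [466.6  60.2  84.1]
 [469.3  59.5  83.8]
 [471.9  58.7  82.3]
 [474.7  58.1  83.4]
 [477.4  57.4  83.1]
 [465.6  57.4  81.1]
 [468.4  56.7  81.8]
 [471.1  56.   81.3]
 [473.8  55.3  80.4]
 [476.6  54.6  80.5]]
```

View pics/w1c.png

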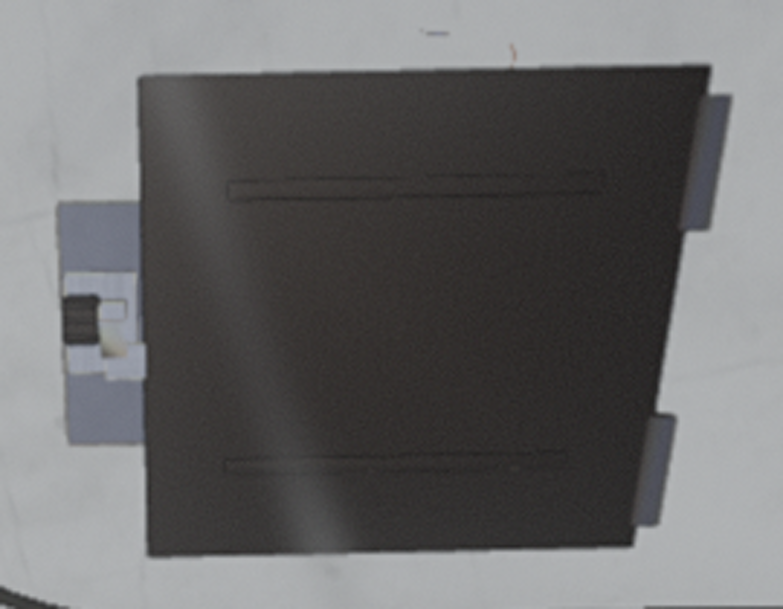

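Run:
```python
from h import *
P=wp(); 
px=lambda u,v:(270+u/2.9-.3,10+v/2.9-.3)
FL,FR,BL,BR=[ray_z(*px(*p),75,P) for p in((139,77),(148,556),(710,66),(633,546))]
print(np.round([FL,FR,BL,BR],1))
f=(FL+FR)/2; b=(BL+BR)/2; print("front mid",f,"back mid",b, np.linalg.norm(FL-FR),np.linalg.norm(f-b))
print("yaw", np.degrees(np.arctan2(*(b-f)[[1,0]])), np.degrees(np.arctan2(*(FL-FR)[[1,0]]))-90)
pad=[ray_z(*px(*p),82.5,P) for p in((63,296),(98,296),(98,344),(65,344))]; pc=np.mean(pad,0); print(np.round(pad,1),pc)
yaw=np.radians(-12.7); X=np.array([np.cos(yaw),np.sin(yaw)]);Y=np.array([-X[1],X[0]])
print("pad in box-ish: from front mid", (pc-f)[:2]@X,(pc-f)[:2]@Y)
print("origin from front", f[:2]+90.5*X, "from pad",pc[:2]+110*X)
```

```text
[[508.3 124.8  75. ]
 [474.2 -26.9  75. ]
 [679.4  86.1  75. ]
 [645.8 -65.5  75. ]]
front mid [491.22819757  48.94705343  75.        ] back mid [662.62949066  10.29177424  75.        ] 155.48811258188803 175.7061008659591
yaw -12.709011934671196 -12.664117405560816
[[469.1  68.1  82.5]
 [480.   65.4  82.5]
 [476.2  50.8  82.5]
 [465.7  53.3  82.5]] [472.71750013  59.38793088  82.5       ]
pad in box-ish: from front mid -20.353212058254886 6.115930042291412
origin from front [579.51407379  29.05097194] from pad [580.02629996  35.2048484 ]
```

```bash
python3 - <<'E'
from h import *; from cell import *
P=wp(); d=np.load("pics/w1d.npy"); C=cloud(d,P); s=read_state()
R=Ro.from_euler('xyz',s["tool_rot"]).as_matrix()
L=(C-s["eef_pos"])@R
for (r,c) in((258,222),(262,218),(275,215),(290,200),(258,412),(262,415),(275,420),(290,430)): print(r,c,np.round(L[r,c],1))
m=(L[...,2]>120)&(L[...,2]<200)&(abs(L[...,1])<70)&(L[...,0]<40)&(L[...,0]>-40)
for sg in(1,-1):
    q=L[m&(L[...,1]*sg>0)]; print(sg,len(q),np.percentile(q,[1,50,99],axis=0).round(1))
pc=np.array([472.7,59.4]); yaw=np.radians(-12.7);X=np.array([np.cos(yaw),np.sin(yaw)]);Y=np.array([-X[1],X[0]])
for dy in(-26,-12,-6):
    f=pc-4.3*X+dy*Y; t=f-49.75*X
    for z in(330,230): print(dy,z,np.round(t,1),[np.round(v,1) for v in rel([*t,z],77.3,s)])
E
sed -n 1,1p /dev/null
python3 - <<'E'
import cv2
im=cv2.imread("pics/w1.png"); cv2.imwrite("pics/w1f.png",cv2.resize(im[230:400,150:480],None,fx=2.4,fy=2.4))
E
```

```text
258 222 [  6.7 -40.8 151.6]
262 218 [  6.9 -41.4 147.8]
275 215 [  6.3 -39.7 138.5]
290 200 [  6.8 -41.7 127.4]
258 412 [  5.9  45.5 151.9]
262 415 [  6.7  45.2 146.9]
275 420 [  4.6  45.4 140. ]
290 430 [  5.4  45.3 128.3]
1 2662 [[-14.9  44.9 120.9]
 [  2.4  45.7 136.7]
 [  7.2  58.7 159.1]]
-1 2666 [[-14.4 -52.9 120.9]
 [  3.1 -40.  136.9]
 [  7.8 -39.3 159.4]]
-26 330 [414.3  45.9] [array([ 29.7, -69.1,  73.7]), np.float64(-0.8), np.float64(76.5)]
-26 230 [414.3  45.9] [array([ 29.9, -69.3, 173.7]), np.float64(-0.8), np.float64(76.5)]
-12 330 [417.3  59.6] [array([ 43.7, -69.3,  73.7]), np.float64(-0.8), np.float64(76.5)]
-12 230 [417.3  59.6] [array([ 43.9, -69.5, 173.7]), np.float64(-0.8), np.float64(76.5)]
-6 330 [418.7  65.4] [array([ 49.7, -69.3,  73.7]), np.float64(-0.8), np.float64(76.5)]
-6 230 [418.7  65.4] [array([ 49.9, -69.5, 173.7]), np.float64(-0.8), np.float64(76.5)]
```

View pics/w1f.png

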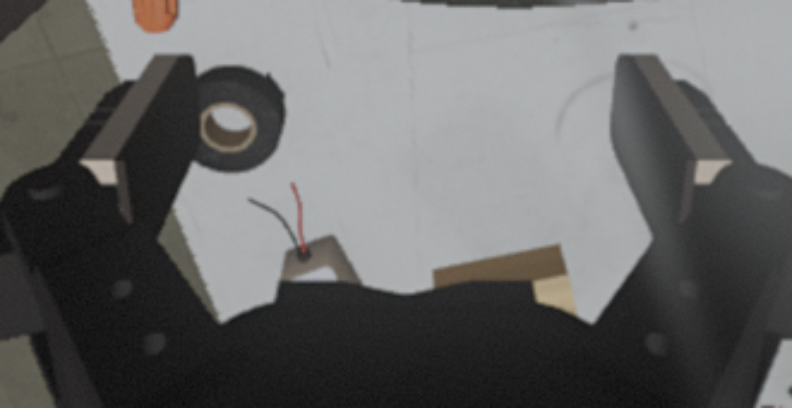

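```bash
python3 -m jog '[15,-36,37,-1,85, 30,-72,74,-1,85, 30,-72,110,-1,85, 30,-72,125,-1,85, 30,-72,125,-1,85, 30,-72,125,-1,85]'
python3 - <<'E'
from h import *; from cell import *
s=read_state(); print(s["eef_pos"],np.degrees(s["tool_rot"]),s["qpos"])
P=camera_params("wrist"); im,d=get_image("wrist"); cv2.imwrite("pics/w2.png",im); np.save("pics/w2d.npy",d); np.save("pics/w2T.npy",P["T"])
E
```

```text
clock: 2.4
eef_pos: [409.8, 51.7, 278.3]
tool_rot: [-3.139, 0.001, 1.364]
force: [0.5, 0.1, 0.2]
width: 85.3
[409.76231397  51.69894574 278.31986479] [-1.79825326e+02  3.96644552e-02  7.81349284e+01] [-0.41921398  0.56421834  0.32348133  2.27385324 -0.48959209  0.37072108
  0.11127338]
```

View pics/w2.png

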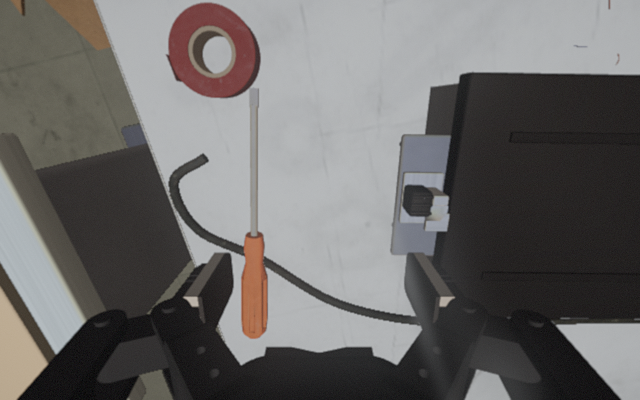

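Run:
```python
from h import *; from cell import *
P=wp("w2"); s=read_state(); d=np.load("pics/w2d.npy"); C=cloud(d,P)
print(s["eef_pos"],np.degrees(s["tool_rot"]))
R=Ro.from_euler('xyz',s["tool_rot"]).as_matrix(); L=(C-s["eef_pos"])@R
im=cv2.imread("pics/w2.png"); cv2.imwrite("pics/w2c.png",cv2.resize(im[120:320,370:500],None,fx=3.9,fy=3,interpolation=cv2.INTER_CUBIC))
m=(L[...,2]>120)&(L[...,2]<200)&(abs(L[...,1])<70)&(L[...,0]<40)&(L[...,0]>-40)
q=L[m&(L[...,1]>0)]; print(np.percentile(q,[1,50,99],axis=0).round(1))
mp=(C[...,2]>79)&(C[...,2]<86)&(np.arange(640)[None]<436)&(np.arange(640)[None]>395)&(np.arange(400)[:,None]<235)&(np.arange(400)[:,None]>175)
print(rect(mp,L),mp.sum()); print(np.percentile(L[mp],[2,50,98],axis=0).round(1))
```

```text
[410.77223616  51.29737721 279.37265157] [ 1.79976810e+02 -8.12042378e-03  7.80867922e+01]
[[-10.5  41.  121.1]
 [  9.2  43.8 143.6]
 [ 27.8  69.2 199.3]]
((20.32663917541504, 59.94276428222656), (16.506317138671875, 17.390771865844727), 89.6812744140625) 694
[[ 12.8  52.  195.2]
 [ 21.2  58.8 197.3]
 [ 28.4  66.6 200. ]]
```

View pics/w2c.png

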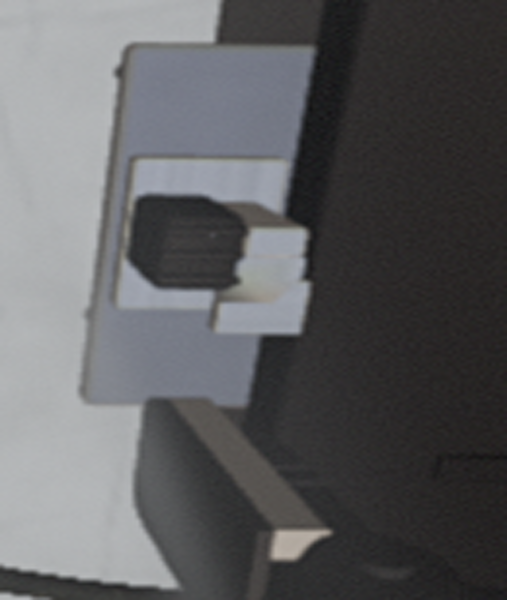

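```bash
python3 -m jog '[-3,0,0,1,85, -3,0,20,1,85, -3,0,35,1,85, -3,0,49,1,85, -3,0,49,1,85,-3,0,49,1,85]'
python3 - <<'E'
from h import *; from cell import *
s=read_state(); print(s["eef_pos"],np.degrees(s["tool_rot"]))
P=camera_params("wrist"); im,d=get_image("wrist"); cv2.imwrite("pics/w3.png",im); np.save("pics/w3d.npy",d); np.save("pics/w3T.npy",P["T"])
E
```

```text
clock: 2.95
eef_pos: [410.4, 47.8, 230.7]
tool_rot: [3.139, -0.0, 1.343]
force: [0.1, -0.3, -0.2]
width: 85.1
[410.39709717  47.82332968 230.69986406] [ 1.79871675e+02 -1.04742207e-02  7.69722393e+01]
```

View pics/w3.png

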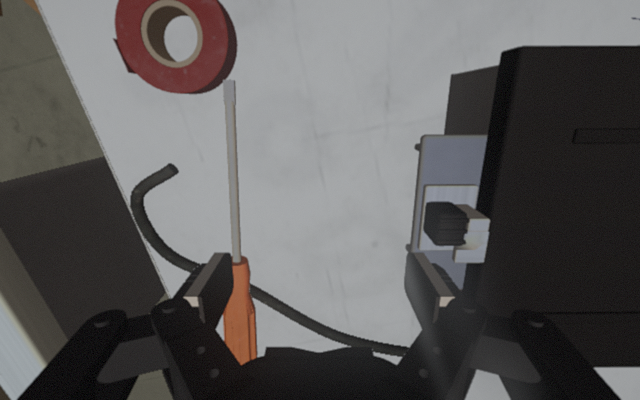

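Run:
```python
from h import *; from cell import *
P=wp("w3"); s=read_state(); d=np.load("pics/w3d.npy"); C=cloud(d,P)
R=Ro.from_euler('xyz',s["tool_rot"]).as_matrix(); L=(C-s["eef_pos"])@R
V,U=np.mgrid[:400,:640]
fm=(V>245)&(U>380)&(U<500)&(L[...,0]<20)
for z0 in range(100,165,5):
    q=L[fm&(abs(L[...,2]-z0)<2.5)]
    if len(q): print(z0,len(q),np.percentile(q[:,1],[2,98]).round(1),np.percentile(q[:,0],[2,98]).round(1))
for v in (205,215,225,235,240):
    print(v,[(u,*np.round(L[v,u],0).astype(int)) for u in range(420,492,5)])
```

```text
100 548 [28.  46.3] [-8.5 17. ]
105 534 [32.9 58.7] [-11.1  16.2]
110 1578 [38.7 58.6] [-8.8 12. ]
115 632 [41.3 61.3] [ 5.8 13.3]
120 219 [44.3 62.7] [ 5.3 12.7]
125 463 [42.4 49. ] [-1.2 10.9]
130 400 [42.4 55.9] [-7.8 11. ]
135 417 [42.5 56.1] [-10.7  11. ]
140 377 [42.4 55.8] [-10.7  10.8]
145 329 [42.5 56. ] [-10.6  10.8]
150 316 [42.4 66.5] [-11.   16.2]
155 1876 [42.7 89.2] [-22.2  14.2]
160 524 [42.6 88.1] [-18.4  11.3]
205 [(420, np.int64(29), np.int64(50), np.int64(171)), (425, np.int64(30), np.int64(51), np.int64(167)), (430, np.int64(32), np.int64(52), np.int64(161)), (435, np.int64(33), np.int64(53), np.int64(160)), (440, np.int64(33), np.int64(55), np.int64(159)), (445, np.int64(33), np.int64(58), np.int64(160)), (450, np.int64(33), np.int64(60), np.int64(159)), (455, np.int64(32), np.int64(63), np.int64(161)), (460, np.int64(31), np.int64(67), np.int64(165)), (465, np.int64(31), np.int64(70), np.int64(166)), (470, np.int64(30), np.int64(74), np.int64(168)), (475, np.int64(29), np.int64(78), np.int64(172)), (480, np.int64(31), np.int64(77), np.int64(165)), (485, np.int6
[... 2406 characters left out ...]
 (425, np.int64(12), np.int64(53), np.int64(167)), (430, np.int64(12), np.int64(56), np.int64(167)), (435, np.int64(20), np.int64(51), np.int64(151)), (440, np.int64(21), np.int64(52), np.int64(148)), (445, np.int64(20), np.int64(55), np.int64(150)), (450, np.int64(21), np.int64(57), np.int64(149)), (455, np.int64(21), np.int64(59), np.int64(149)), (460, np.int64(21), np.int64(62), np.int64(149)), (465, np.int64(21), np.int64(64), np.int64(149)), (470, np.int64(21), np.int64(65), np.int64(147)), (475, np.int64(21), np.int64(68), np.int64(149)), (480, np.int64(22), np.int64(69), np.int64(147)), (485, np.int64(21), np.int64(71), np.int64(148)), (490, np.int64(17), np.int64(79), np.int64(156))]
```

```bash
python3 -m jog '[0,3,0,0,85, 6,3,0,0,85, 10,3,0,0,85, 14,3,0,0,85, 16,3,0,0,85, 18,3,0,0,85, 18,3,0,0,85, 18,3,0,0,85]'
python3 - <<'E'
from h import *; from cell import *
s=read_state(); print(s["eef_pos"],np.degrees(s["tool_rot"]))
P=camera_params("wrist"); im,d=get_image("wrist"); cv2.imwrite("pics/w4.png",im); np.save("pics/w4d.npy",d); np.save("pics/w4T.npy",P["T"])
E
```

```text
clock: 3.67
eef_pos: [417.1, 64.4, 230.2]
tool_rot: [3.139, 0.001, 1.343]
force: [0.2, -6.2, 4.2]
width: 84.5
[417.0817639   64.41681565 230.18920078] [1.79844444e+02 5.85313198e-02 7.69666037e+01]
```

View pics/w4.png

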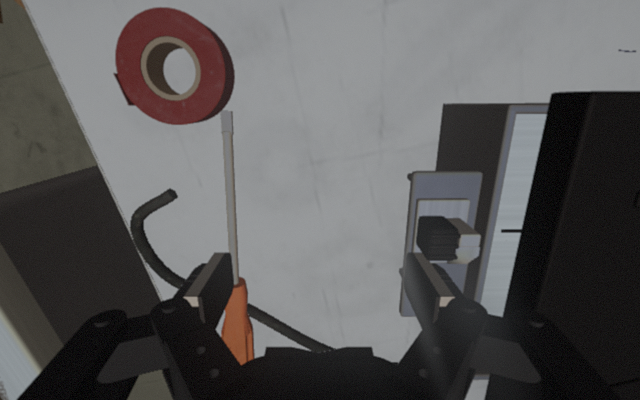

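```bash
python3 - <<'E'
from h import *; from cell import *
s=read_state(); print([np.round(v,1) for v in rel([500,-20,400],77.3,s)])
E
python3 -m jog '[-5,0,0,0,85, -10,0,0,0,85, -10,-5,-40,0,85, -10,-5,-80,0,85, -10,-5,-120,0,85]'
```

```text
[array([ -63.7,  100.3, -169.5]), np.float64(-0.3), np.float64(77.0)]
clock: 4.13
eef_pos: [408.0, 56.5, 350.2]
tool_rot: [-3.135, 0.002, 1.345]
force: [1.6, 1.3, 0.2]
width: 84.9
```

```bash
python3 -m jog '[-18,35,-20,0,85, -36,70,-40,0,85, -54,105,-50,0,85, -54,105,-50,0,85, -54,105,-50,0,85, -54,105,-50,0,85]'
python3 - <<'E'
from h import *; from cell import *
s=read_state(); print(s["eef_pos"],np.degrees(s["tool_rot"]))
P=camera_params("wrist"); im,d=get_image("wrist"); cv2.imwrite("pics/w5.png",im); np.save("pics/w5d.npy",d); np.save("pics/w5T.npy",P["T"])
E
```

```text
clock: 4.63
eef_pos: [498.7, -19.0, 398.9]
tool_rot: [-3.138, -0.001, 1.346]
force: [-0.9, 0.8, -0.4]
width: 85.1
[498.68070108 -19.04335555 398.91442028] [-1.79788430e+02 -4.38919539e-02  7.70920832e+01]
```

View pics/w5.png

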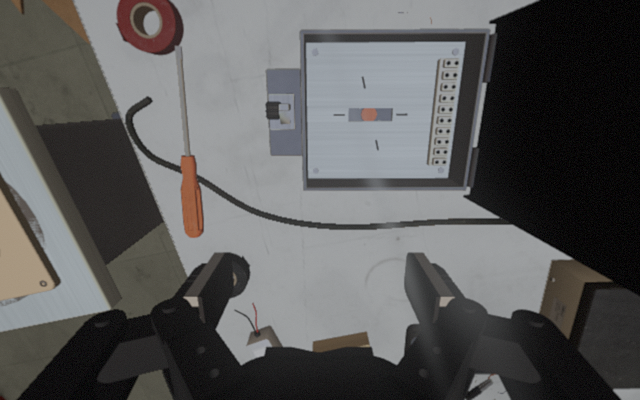

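Run:
```python
from h import *
im=cv2.imread("pics/w5.png"); cv2.imwrite("pics/w5c.png",cv2.resize(im[60:170,310:450],None,fx=5.5,fy=5.5,interpolation=cv2.INTER_CUBIC))
d=np.load("pics/w5d.npy"); C=cloud(d,wp("w5")); print(np.median(C[140:170,330:360,2]),np.median(C[200:215,200:300,2]))
```

```text
29.432725124175107 -0.32964953385769036
```

View pics/w5c.png

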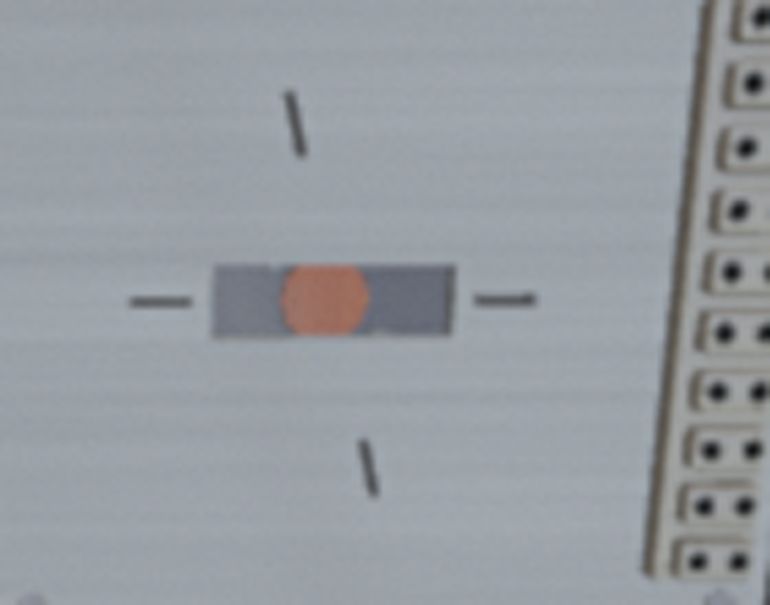

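Run:
```python
from h import *
P=wp("w5"); px=lambda p:(310+p[0]/5.5-.4,60+p[1]/5.5-.4)
q=np.array([ray_z(*px(p),30,P)[:2] for p in((160,301),(506,299),(295,124),(368,468),(212,264),(457,264),(453,338),(213,338))])
print(q.round(1)); print("c marks",q[:2].mean(0),q[2:4].mean(0),"slot corners",q[4:].mean(0))
a=lambda v:np.degrees(np.arctan2(v[1],v[0]))
print("yaw",a(q[1]-q[0]),a(q[5]-q[4]),a(q[6]-q[7]),"lock",a(q[2]-q[3]),np.linalg.norm(q[1]-q[0]),np.linalg.norm(q[2]-q[3]),np.linalg.norm(q[5]-q[4]))
```

```text
[[533.7  39.3]
 [600.5  24.4]
 [565.6  65.6]
 [568.4  -2.3]
 [545.1  43.9]
 [592.   33.1]
 [589.1  19.3]
 [542.6  30. ]]
c marks [567.09287073  31.86247029] [566.99458974  31.63821232] slot corners [567.20660064  31.59225146]
yaw -12.599955226128671 -12.923303692402833 -12.915429871731813 lock 92.30489461403276 68.38834361568973 67.96016429546482 48.12909675674182
```

Run:
```python
from h import *; from cell import *
s=read_state(); print(s["qpos"].round(2),[np.round(v,1) for v in rel([520,-314,340],180,s)])
```

```text
[-0.46  0.49  0.64  1.95 -0.39  0.83  0.17] [array([-283.2,   87.2,   58.1]), np.float64(-102.9), np.float64(77.1)]
```

```bash
python3 -m jog '[-22,6,0,-7,85, -44,12,0,-14,85, -66,19,0,-21,85, -88,26,0,-28,85, -110,33,0,-35,85, -130,40,0,-42,85, -150,46,0,-49,85, -170,52,0,-56,85, -190,58,0,-63,85, -210,64,10,-70,85, -230,70,20,-77,85, -250,76,30,-84,85, -270,82,40,-91,85, -283,87,50,-98,85, -283,87,58,-103,85, -283,87,58,-103,85, -283,87,58,-103,85]'
python3 - <<'E'
from h import *; from cell import *
s=read_state(); print(s["eef_pos"],np.degrees(s["tool_rot"]),s["qpos"].round(2))
P=camera_params("wrist"); im,d=get_image("wrist"); cv2.imwrite("pics/w6.png",im); np.save("pics/w6d.npy",d); np.save("pics/w6T.npy",P["T"])
E
```

```text
clock: 6.1
eef_pos: [520.6, -313.3, 340.7]
tool_rot: [3.138, -0.003, -3.141]
force: [0.3, 0.2, -0.0]
width: 85.2
[ 520.59331987 -313.31121952  340.70155255] [ 1.79820747e+02 -1.56193200e-01 -1.79991933e+02] [ 0.44  0.64  0.08  1.71 -0.07  0.8   2.13]
```

View pics/w6.png

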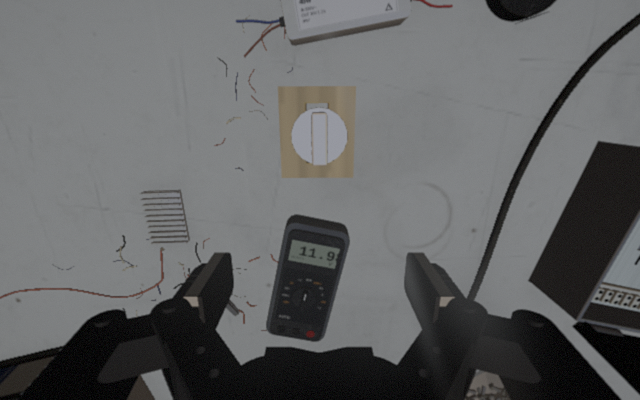

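Run:
```python
from h import *
im=cv2.imread("pics/w6.png"); cv2.imwrite("pics/w6c.png",cv2.resize(im[75:190,265:370],None,fx=5.2,fy=5.2,interpolation=cv2.INTER_CUBIC))
P=wp("w6");d=np.load("pics/w6d.npy"); C=cloud(d,P)
V,U=np.mgrid[:400,:640]; w=(U>280)&(U<357)&(V>80)&(V<182)
for a,b in((52,64),(28,40),(20,30)):
    m=w&(C[...,2]>a)&(C[...,2]<b); print(a,b,m.sum(),rect(m,C),np.median(C[m][:,2]))
```

```text
52 64 817 ((471.93695068359375, -312.7784423828125), (43.81627655029297, 13.745800018310547), 0.27930790185928345) 57.21605566477044
28 40 1678 ((471.1568298339844, -313.0258483886719), (50.64883041381836, 49.66907501220703), 89.99832916259766) 31.322415024977516
20 30 4181 ((470.21337890625, -314.48101806640625), (70.10120391845703, 83.78644561767578), 89.89608001708984) 25.346093247068325
```

View pics/w6c.png

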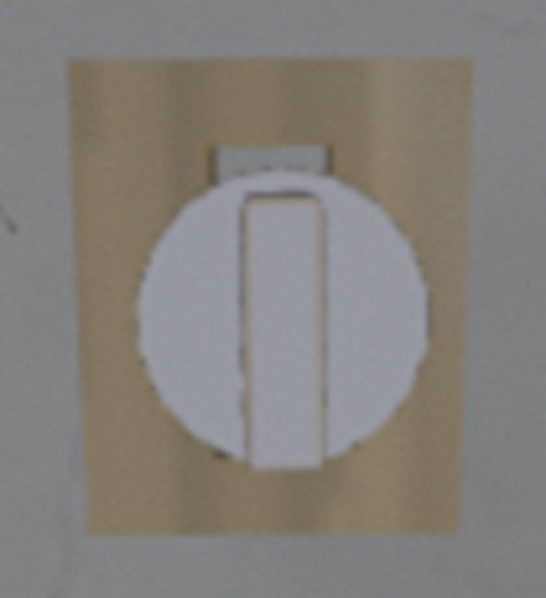

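Run:
```python
from h import *; from cell import *
s=read_state(); print(s["eef_pos"],[np.round(v,1) for v in rel([472,-312.8,208],-179.7,s)])
```

```text
[ 521.0075938  -313.32997784  341.43283326] [array([ 48.8,   0.3, 133.5]), np.float64(-0.3), np.float64(-180.0)]
```

```bash
python3 -m jog '[25,0,35,0,85, 49,0.3,70,0,85, 49,0.3,100,0,70, 49,0.3,120,0,60, 49,0.3,133,0,50, 49,0.3,133,0,40, 49,0.3,133,0,40, 49,0.3,133,0,40]'
python3 - <<'E'
from h import *; from cell import *
s=read_state(); print(s["eef_pos"],np.degrees(s["tool_rot"]),s["width"])
P=camera_params("wrist"); im,d=get_image("wrist"); cv2.imwrite("pics/w7.png",im); np.save("pics/w7d.npy",d); np.save("pics/w7T.npy",P["T"])
E
```

```text
clock: 6.82
eef_pos: [472.9, -314.4, 210.1]
tool_rot: [-3.141, 0.002, -3.14]
force: [-0.1, 0.4, 0.2]
width: 40.2
[ 472.85419849 -314.41867791  210.05863879] [-1.79944234e+02  9.46955078e-02 -1.79924911e+02] 40.19055016532056
```

View pics/w7.png

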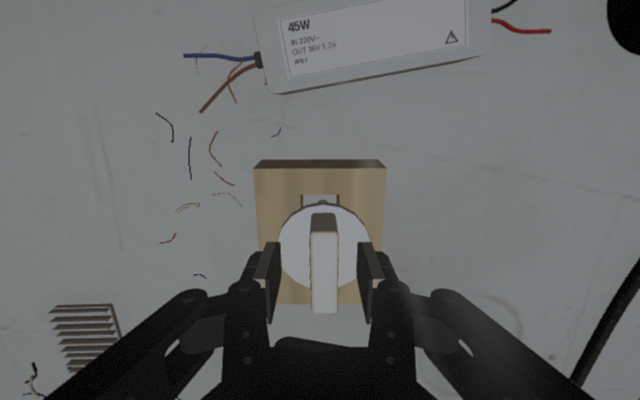

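```bash
python3 -m jog '[1,1.5,2,0,40, 1,1.5,2,0,40, 1,1.5,2,0,25, 1,1.5,2,0,12, 1,1.5,2,0,5, 1,1.5,2,0,5, 1,1.5,2,0,5, 1,1.5,2,0,5]'
python3 - <<'E'
from h import *; from cell import *
s=read_state(); print(s["eef_pos"],np.degrees(s["tool_rot"]),s["width"],s["force"])
P=camera_params("wrist"); im,d=get_image("wrist"); cv2.imwrite("pics/w8.png",im); np.save("pics/w8d.npy",d); np.save("pics/w8T.npy",P["T"])
E
```

```text
clock: 7.53
eef_pos: [471.2, -313.4, 207.3]
tool_rot: [-3.141, 0.001, -3.141]
force: [-0.5, -0.4, 5.1]
width: 12.3
[ 471.1643937  -313.39925747  207.30577431] [-1.79982131e+02  3.64187866e-02 -1.79954538e+02] 12.30597814755497 [-0.53968796 -0.35946998  5.07301487]
```

View pics/w8.png

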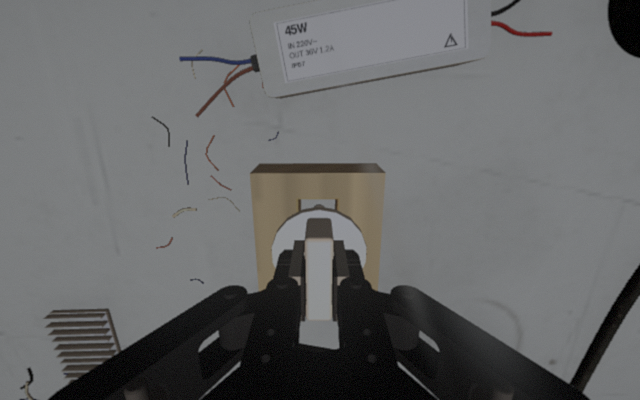

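```bash
python3 -m jog '[0,0,-5,0,5, 0,0,-12,0,5, 0,0,-25,0,5, 0,0,-45,0,5, 0,0,-70,0,5, 0,0,-100,0,5, 0,0,-113,0,5, 0,0,-113,0,5, 0,0,-113,0,5]'
python3 - <<'E'
from h import *; from cell import *
s=read_state(); print(s["eef_pos"],np.degrees(s["tool_rot"]),s["width"],s["force"],s["qpos"].round(2))
P=camera_params("wrist"); im,d=get_image("wrist"); cv2.imwrite("pics/w9.png",im); np.save("pics/w9d.npy",d); np.save("pics/w9T.npy",P["T"])
C=cloud(d,P);R=Ro.from_euler('xyz',s["tool_rot"]).as_matrix(); L=(C-s["eef_pos"])@R
V,U=np.mgrid[:400,:640]
m=(abs(L[...,1])<35)&(abs(L[...,0])<35)
q=L[m&(abs(L[...,1])<9)&(L[...,2]>140)&(L[...,2]<155)]; print("rib",np.percentile(q,[1,5,50,95,99],axis=0).round(1))
q=L[m&(L[...,2]>170)&(L[...,2]<186)]; print("flange",np.percentile(q,[1,5,50,95,99],axis=0).round(1));
E
```

```text
clock: 8.33
eef_pos: [471.0, -313.3, 320.5]
tool_rot: [-3.141, 0.001, -3.141]
force: [0.7, 0.3, -0.1]
width: 12.0
[ 471.04502453 -313.25616592  320.54902129] [-1.79955148e+02  7.79009745e-02 -1.79944145e+02] 12.011118913914116 [ 0.68776052  0.32913122 -0.12329166] [ 0.49  0.62  0.08  1.84 -0.07  0.68  2.18]
rib [[-21.1  -8.3 141. ]
 [-18.6  -6.6 144.1]
 [  4.8  -0.4 150.1]
 [ 20.6   5.9 152. ]
 [ 21.3   8.3 154.3]]
flange [[ -5.8 -25.4 170.9]
 [ -0.9 -23.5 174.6]
 [ 13.4  -0.4 176.1]
 [ 23.9  22.2 178.6]
 [ 24.8  24.1 180.6]]
```

View pics/w9.png

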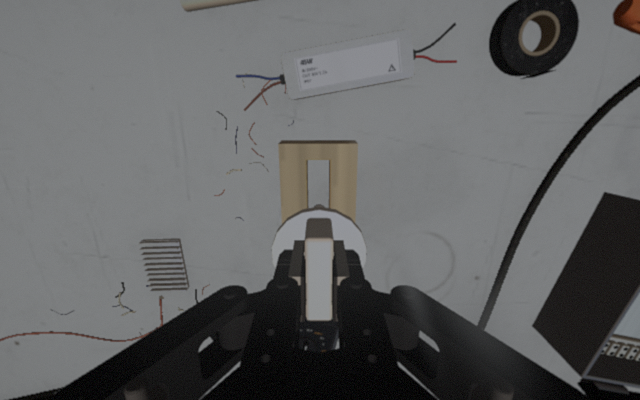

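Run:
```python
from h import *; from cell import *
s=read_state(); print(s["eef_pos"],[np.round(v,1) for v in rel([567.1,31.7,320],167.3,s)])
```

```text
[ 470.69069475 -312.97306752  319.46672387] [array([-96.8, 344.6,  -0.4]), np.float64(12.8), np.float64(-179.9)]
```

```bash
python3 -m jog '[-6,20,0,1,5, -15,55,0,2,5, -25,90,0,4,5, -35,125,0,5,5, -45,160,0,7,5, -55,195,0,8,5, -65,230,0,10,5, -75,265,0,11,5, -85,300,0,13,5, -93,330,0,13,5, -97,345,0,13,5, -97,345,0,13,5, -97,345,0,13,5, -97,345,0,13,5]'
cat > snap.py <<'E'
import sys
from h import *; from cell import *
n=sys.argv[1]
s=read_state(); print(s["clock"],s["eef_pos"].round(2),np.degrees(s["tool_rot"]).round(2),round(s["width"],1),s["force"].round(1),s["torque"].round(2),s["qpos"].round(2))
P=camera_params("wrist"); im,d=get_image("wrist"); cv2.imwrite(f"pics/{n}.png",im); np.save(f"pics/{n}d.npy",d); np.save(f"pics/{n}T.npy",P["T"])
E
python3 snap.py w10
```

```text
clock: 9.55
eef_pos: [567.0, 30.6, 318.7]
tool_rot: [-3.14, -0.002, 2.914]
force: [-0.2, -1.5, -1.4]
width: 12.0
9.55 [567.04  30.56 318.69] [-1.7988e+02 -1.2000e-01  1.6698e+02] 12.0 [-0.2 -1.5 -1.4] [-0.03  0.02 -0.03] [-0.23  0.63  0.2   1.84 -0.18  0.69  1.41]
```

View pics/w10.png

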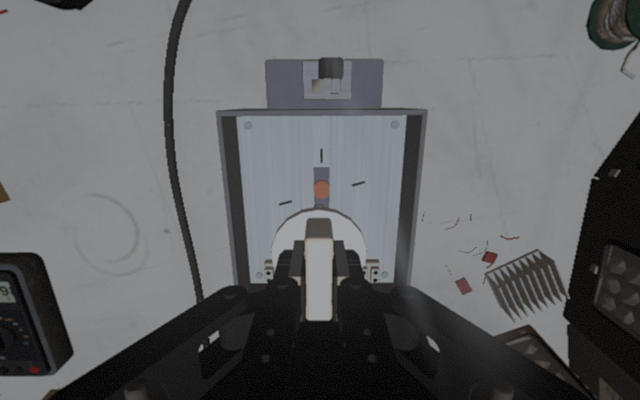

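Run:
```python
import cv2
im=cv2.imread("pics/w10.png"); cv2.imwrite("pics/w10c.png",cv2.resize(im[140:240,260:380],None,fx=6,fy=6,interpolation=cv2.INTER_CUBIC))
```

```text
(no output)
```

View pics/w10c.png

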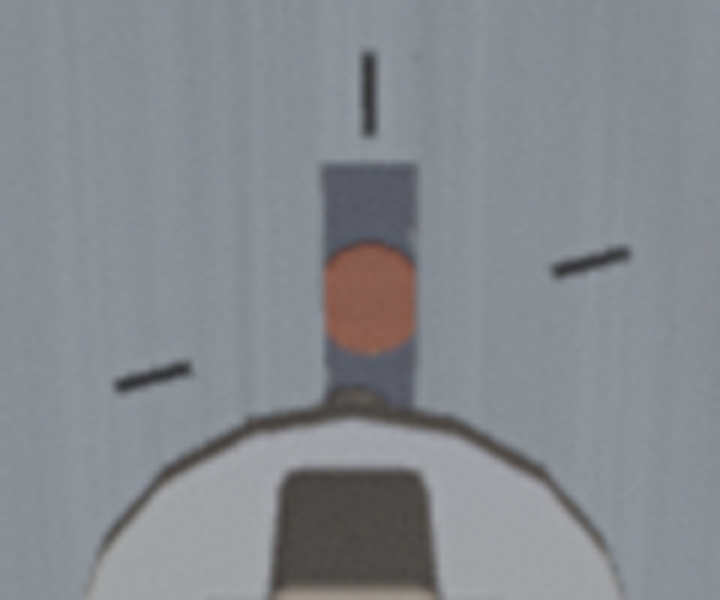

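Run:
```python
from h import *; from cell import *
P=wp("w10"); px=lambda p:(260+p[0]/6-.4,140+p[1]/6-.4)
q=np.array([ray_z(*px(p),30,P)[:2] for p in((369,94),(153,377),(591,262),(321,163),(417,163),(328,400),(412,400))])
a=lambda v:np.degrees(np.arctan2(v[1],v[0]))
c=(q[1]+q[2])/2; X=np.array([np.cos(np.radians(-12.7)),np.sin(np.radians(-12.7))])
print("centre lock marks",c,"from front mark",q[0]+34*X,"yaw",a(c-q[0]),"lock",a(q[2]-q[1]),np.linalg.norm(q[2]-q[1]))
print("slot axis",a((q[5]+q[6])/2-(q[3]+q[4])/2),"slot front mid + 24X",(q[3]+q[4])/2+24*X, np.linalg.norm(q[3]-q[4]))
s=read_state();R=Ro.from_euler('xyz',s["tool_rot"]).as_matrix()
for p in (c,q[0]): print("tool",((np.array([*p,30])-s["eef_pos"])@R).round(2))
print(s["eef_pos"],np.degrees(s["tool_rot"]))
# pose implied by T vs state
d=np.load("pics/w10d.npy"); C=cloud(d,P); L=(C-s["eef_pos"])@R
q=L[(abs(L[...,1])<10)&(abs(L[...,0])<30)&(L[...,2]>147)&(L[...,2]<153)]; print("rib",np.percentile(q,[1,5,50,95,99],axis=0).round(1))
for z in range(152,174,3):
    pass
```

```text
centre lock marks [567.05078379  31.7937691 ] from front mark [567.02403857  31.80928226] yaw -12.715580692924473 lock 92.34286090399138 68.02766940555865
slot axis -12.65492517390313 slot front mid + 24X [567.11883954  31.75247146] 14.000165782973715
tool [-2.0000e-02  2.2200e+00  2.8897e+02]
tool [ 34.01   2.   289.03]
[567.11845633  30.04887777 318.97508006] [-1.79894330e+02 -9.45592534e-02  1.66918854e+02]
rib [[-2.100e+01 -8.400e+00  1.477e+02]
 [-1.870e+01 -5.900e+00  1.493e+02]
 [ 3.700e+00  1.000e-01  1.504e+02]
 [ 2.020e+01  5.800e+00  1.516e+02]
 [ 2.120e+01  8.600e+00  1.526e+02]]
```

```bash
for i in 1 2 3; do python3 -m jog '[0,0,0,0,5]' >/dev/null; python3 -c "
from cell import *; import numpy as np
s=read_state();print(s['eef_pos'].round(2),np.degrees(s['tool_rot']).round(2),s['force'].round(2),np.abs(s['qd']).max().round(3))"; done; python3 -m jog '[0,0,0,0,5,0,0,0,0,5]'; python3 snap.py w11
python3 - <<'E'
from h import *
a=cv2.imread("pics/w10.png");b=cv2.imread("pics/w11.png")
print(cv2.phaseCorrelate(np.float64(cv2.cvtColor(a,6)[40:190,:]),np.float64(cv2.cvtColor(b,6)[40:190,:])))
E
```

```text
[567.3   30.01 319.41] [-1.7993e+02 -5.0000e-02  1.6690e+02] [-0.04  0.24 -0.27] 0.007
[567.47  30.33 319.67] [-1.7996e+02 -2.0000e-02  1.6692e+02] [ 0.2  -0.35 -0.84] 0.006
[567.57  30.79 319.82] [-1.7999e+02 -1.0000e-02  1.6696e+02] [-0.41  1.51 -0.35] 0.005
clock: 10.02
eef_pos: [567.7, 31.5, 319.9]
tool_rot: [3.142, 0.0, 2.915]
force: [0.0, -0.4, -1.5]
width: 12.1
10.0167 [567.68  31.51 319.88] [1.8000e+02 1.0000e-02 1.6702e+02] 12.1 [ 0.  -0.4 -1.5] [ 0.   -0.    0.03] [-0.23  0.63  0.2   1.84 -0.18  0.69  1.41]
((-2.2392422447064746, -0.9686501030105177), 1.0052942646102252)
```

```bash
python3 -m jog '[0.6,0,20,-0.3,5, 0.6,0,45,-0.3,5, 0.6,0,65,-0.3,5, 0.6,0,78,-0.3,5, 0.6,0,80,-0.3,5, 0.6,0,80,-0.3,5, 0.6,0,80,-0.3,5, 0.6,0,80,-0.3,5, 0.6,0,80,-0.3,5, 0.6,0,80,-0.3,5, 0.6,0,80,-0.3,5, 0.6,0,80,-0.3,5]'; python3 snap.py w12
python3 -c "
import cv2
im=cv2.imread('pics/w12.png'); cv2.imwrite('pics/w12c.png',cv2.resize(im[80:330,180:460],None,fx=2.8,fy=2.4,interpolation=cv2.INTER_CUBIC))"
```

```text
clock: 11.07
eef_pos: [567.2, 32.0, 240.2]
tool_rot: [3.141, 0.001, 2.921]
force: [0.3, -0.5, -0.6]
width: 12.0
11.0667 [567.2   32.01 240.18] [1.7999e+02 3.0000e-02 1.6736e+02] 12.0 [ 0.3 -0.5 -0.6] [0.   0.03 0.05] [-0.2   0.75  0.15  1.88 -0.21  0.52  1.44]
```

View pics/w12c.png

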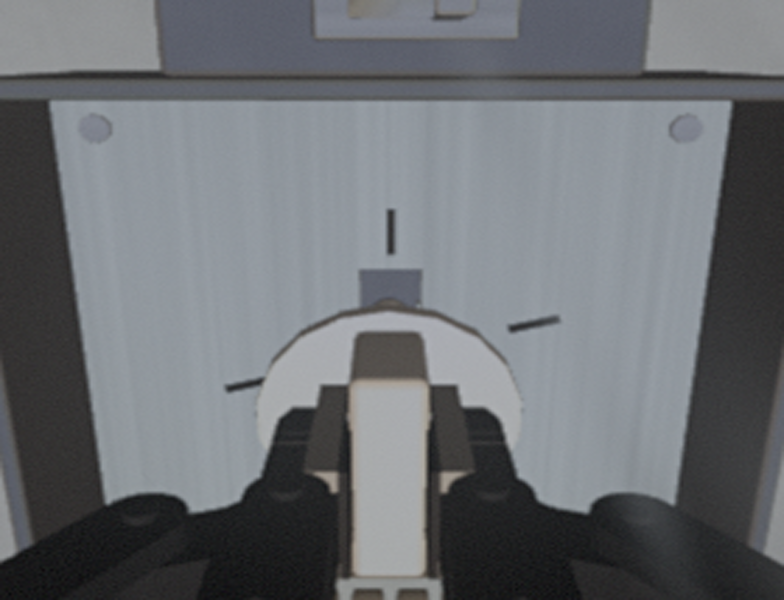

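```bash
python3 -m jog '[0,0,4,0,5, 0,0,8,0,5, 0,0,12,0,5, 0,0,15,0,5, 0,0,15,0,5, 0,0,15,0,5, 0,0,15,0,5]'; python3 -m jog '[0,0,0,0,5, 0,0,0,0,5]'
```

```text
clock: 11.7
eef_pos: [567.2, 31.9, 224.7]
tool_rot: [-3.142, -0.0, 2.921]
force: [-0.5, 0.3, -1.2]
width: 12.5
clock: 11.87
eef_pos: [567.2, 32.0, 225.0]
tool_rot: [3.141, 0.0, 2.921]
force: [-0.0, 0.1, -0.6]
width: 11.9
```

```bash
python3 -m jog '[0,0,3,0,5, 0,0,6,0,5, 0,0,8,0,5, 0,0,8,0,5, 0,0,8,0,5, 0,0,8,0,5, 0,0,8,0,5]'; python3 -m jog '[0,0,1,0,5, 0,0,2,0,5, 0,0,3,0,5, 0,0,3,0,5, 0,0,3,0,5, 0,0,3,0,5, 0,0,3,0,5]'
```

```text
clock: 12.45
eef_pos: [567.4, 32.0, 217.1]
tool_rot: [3.141, 0.001, 2.921]
force: [0.9, -0.1, 3.8]
width: 12.1
clock: 13.03
eef_pos: [567.4, 32.0, 214.0]
tool_rot: [3.141, 0.001, 2.921]
force: [0.6, 0.1, 7.0]
width: 11.9
```

```bash
python3 -m jog '[0,0,1,0,5, 0,0,1.5,0,5, 0,0,1.5,0,5, 0,0,1.5,0,5, 0,0,1.5,0,5]'; python3 -m jog '[0,0,0.6,0,5, 0,0,0.6,0,5, 0,0,0.6,0,5, 0,0,0.6,0,5, 0,0,0.6,0,5]'
```

```text
clock: 13.45
eef_pos: [567.4, 32.0, 212.6]
tool_rot: [3.141, 0.001, 2.921]
force: [-0.4, 0.3, 6.6]
width: 11.8
clock: 13.87
eef_pos: [567.4, 32.0, 212.1]
tool_rot: [3.141, 0.001, 2.921]
force: [0.1, 1.1, 6.6]
width: 12.1
```

```bash
python3 -m jog '[0,0,0.5,0,5, 0,0,0.5,0,5, 0,0,0.5,0,5, 0,0,0.5,0,5, 0,0,0.5,0,5]'; python3 -c "
from cell import *
print(read_state()['force'])"; python3 -m jog '[0,0,0,0,5]';  python3 snap.py w13
python3 - <<'E'
from h import *; from cell import *
P=wp("w13"); d=np.load("pics/w13d.npy"); C=cloud(d,P); s=read_state(); R=Ro.from_euler('xyz',s["tool_rot"]).as_matrix(); L=(C-s["eef_pos"])@R
q=L[(abs(L[...,1])<20)&(L[...,0]<26)&(L[...,0]>12)&(L[...,2]>165)]; h=np.histogram(q[:,2],np.arange(165,190,1)); print(h)
print(np.median(C[120:160,250:290,2]))
E
```

```text
clock: 14.28
eef_pos: [567.4, 32.0, 211.6]
tool_rot: [3.141, 0.001, 2.921]
force: [0.4, 0.6, 7.5]
width: 11.7
[0.39221213 0.63776448 7.53546538]
clock: 14.37
eef_pos: [567.4, 32.0, 211.6]
tool_rot: [3.141, 0.001, 2.921]
force: [0.1, 0.5, 7.2]
width: 12.1
14.3667 [567.41  31.97 211.6 ] [1.7998e+02 5.0000e-02 1.6735e+02] 12.1 [0.1 0.5 7.2] [ 0.04 -0.12  0.  ] [-0.19  0.8   0.14  1.89 -0.22  0.47  1.45]
(array([ 25,  17,  18,  21,  20,  21,  19,  13,  24,  61, 471, 445,  78,
        36,  59,  45, 205, 313,  56,   0,   0,   0,   0,   0]), array([165, 166, 167, 168, 169, 170, 171, 172, 173, 174, 175, 176, 177,
       178, 179, 180, 181, 182, 183, 184, 185, 186, 187, 188, 189]))
29.512151907753534
```

View pics/w13.png

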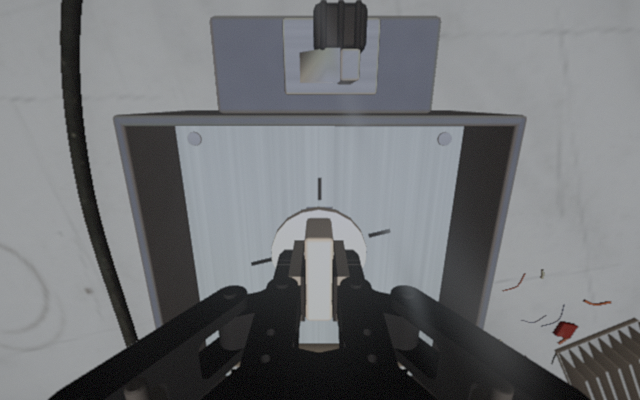

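```bash
python3 -m jog '[0,0,0.4,0,5, 0,0,0.4,0,5, 0,0,0.4,0,5, 0,0,0.4,0,5]'; python3 -m jog '[0,0,0.3,0,5, 0,0,0.3,0,5, 0,0,0.3,0,5, 0,0,0.3,0,5]'
```

```text
clock: 14.75
eef_pos: [567.4, 32.0, 211.3]
tool_rot: [3.141, 0.001, 2.921]
force: [-0.1, -0.2, 8.0]
width: 11.9
clock: 15.08
eef_pos: [567.4, 32.0, 211.3]
tool_rot: [3.141, 0.001, 2.921]
force: [-0.3, 0.2, 10.3]
width: 11.8
```

```bash
python3 -m jog '[0,0,0,3,5, 0,0,0,7,5, 0,0,0,11,5, 0,0,0,15,5, 0,0,0,15,5, 0,0,0,15,5]'; python3 snap.py w14
```

```text
clock: 15.58
eef_pos: [567.5, 31.8, 211.3]
tool_rot: [3.141, 0.002, 2.659]
force: [-0.8, 0.1, 10.1]
width: 11.7
15.5833 [567.55  31.77 211.29] [1.7998e+02 9.0000e-02 1.5233e+02] 11.7 [-0.8  0.1 10.1] [-0.04  0.03 -0.05] [-0.23  0.8   0.2   1.89 -0.32  0.48  1.28]
```

```bash
python3 -m jog '[0,0,0,5,5, 0,0,0,11,5, 0,0,0,17,5, 0,0,0,23,5, 0,0,0,29,5, 0,0,0,35,5, 0,0,0,41,5, 0,0,0,46,5, 0,0,0,50,5, 0,0,0,50,5, 0,0,0,50,5]'; python3 snap.py w15
```

```text
clock: 16.55
eef_pos: [567.8, 31.7, 211.3]
tool_rot: [3.14, 0.001, 1.786]
force: [-0.7, 0.4, 10.1]
width: 12.1
16.55 [567.75  31.75 211.3 ] [1.7988e+02 6.0000e-02 1.0232e+02] 12.1 [-0.7  0.4 10.1] [-0.05 -0.07 -0.06] [-0.37  0.84  0.42  1.9  -0.63  0.54  0.7 ]
```

View pics/w15.png

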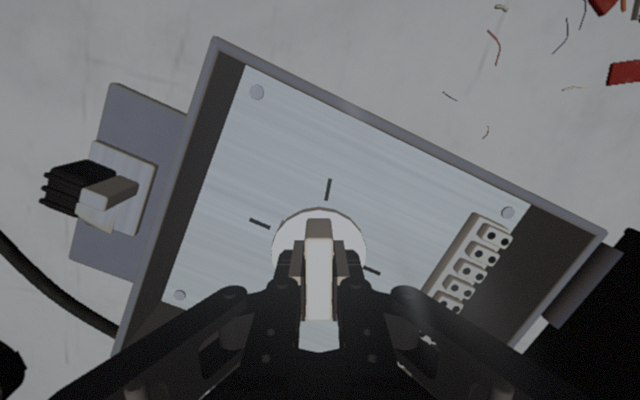

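```bash
python3 -m jog '[0,0,0,3,5, 0,0,0,6,5, 0,0,0,8,5, 0,0,0,9.5,5, 0,0,0,10.5,5, 0,0,0,10.5,5, 0,0,0,10.5,5, 0,0,0,10.5,5]'; python3 snap.py w16
```

```text
clock: 17.27
eef_pos: [567.6, 31.7, 211.3]
tool_rot: [3.14, 0.0, 1.603]
force: [-0.4, -0.3, 10.0]
width: 12.0
17.2667 [567.65  31.72 211.31] [1.799e+02 1.000e-02 9.185e+01] 12.0 [-0.4 -0.3 10. ] [-0.02  0.01  0.05] [-0.4   0.85  0.47  1.9  -0.69  0.56  0.57]
```

```bash
python3 -m jog '[0,0,0,1,5, 0,0,0,2,5, 0,0,0,2,5, 0,0,0,2,5]'; python3 snap.py w17; python3 -c "
import cv2
im=cv2.imread('pics/w17.png'); cv2.imwrite('pics/w17c.png',cv2.resize(im[150:350,200:440],None,fx=3.2,fy=2.9,interpolation=cv2.INTER_CUBIC))"
```

```text
clock: 17.65
eef_pos: [567.3, 31.8, 211.3]
tool_rot: [3.141, -0.0, 1.568]
force: [-0.8, 0.1, 13.2]
width: 12.1
17.65 [567.34  31.8  211.29] [ 1.7995e+02 -1.0000e-02  8.9860e+01] 12.1 [-0.8  0.1 13.2] [0.06 0.16 0.01] [-0.4   0.85  0.48  1.9  -0.7   0.56  0.54]
```

View pics/w17c.png

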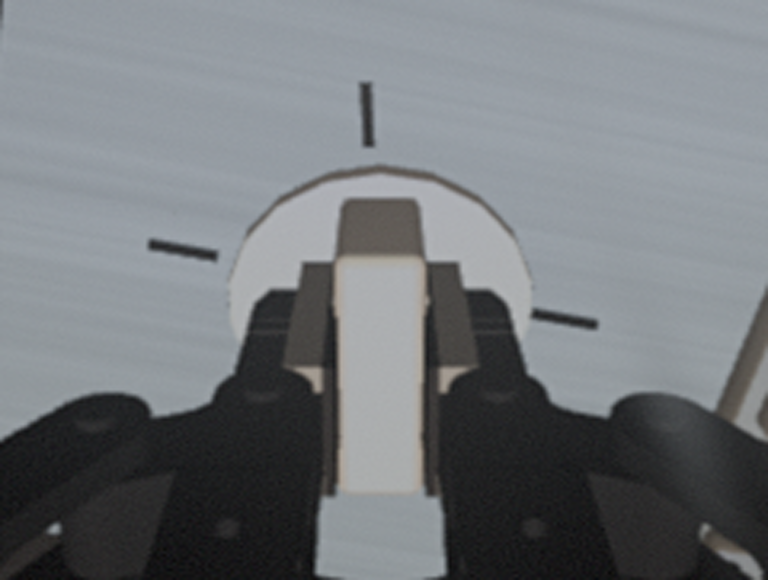

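```bash
python3 -m jog '[0,0,-1,-0.5,5, 0,0,-2,-0.5,5, 0,0,-3,-0.5,5, 0,0,-3.5,-0.5,5, 0,0,-3.5,-0.5,5, 0,0,-3.5,-0.5,5, 0,0,-3.5,-0.5,5]'; python3 snap.py w18
```

```text
clock: 18.28
eef_pos: [567.3, 31.9, 214.2]
tool_rot: [3.141, 0.0, 1.577]
force: [0.9, -0.1, 6.9]
width: 11.7
18.2833 [567.34  31.87 214.2 ] [1.7996e+02 1.0000e-02 9.0350e+01] 11.7 [ 0.9 -0.1  6.9] [-0.01 -0.22  0.01] [-0.4   0.85  0.48  1.9  -0.7   0.57  0.55]
```

```bash
python3 -m jog '[0,0,0,0,15, 0,0,0,0,25, 0,0,0,0,40, 0,0,0,0,40, 0,0,0,0,40, 0,0,0,0,40]'; python3 snap.py w19
```

```text
clock: 18.83
eef_pos: [566.8, 32.0, 213.7]
tool_rot: [-3.141, 0.0, 1.577]
force: [-0.3, 0.4, -0.9]
width: 39.8
18.8333 [566.84  32.01 213.68] [-179.95    0.     90.35] 39.8 [-0.3  0.4 -0.9] [-0.01  0.01  0.03] [-0.4   0.85  0.48  1.9  -0.7   0.57  0.55]
```

View pics/w19.png

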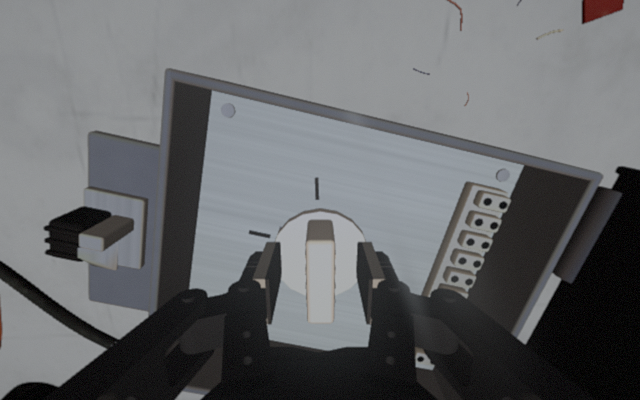

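```bash
python3 -m jog '[0,0,-20,0,40, 0,0,-55,0,40, 0,0,-90,0,40, -15,0,-120,0,40, -40,0,-140,0,40, -40,0,-140,0,40, -40,0,-140,0,40, -40,0,-140,0,40, -40,0,-140,0,40]'; python3 snap.py w20
python3 - <<'E'
from h import *; from cell import *
P=wp("w20"); d=np.load("pics/w20d.npy"); C=cloud(d,P)
D=np.linalg.norm(C[...,:2]-[567,31.8],axis=-1)
print("deck",np.median(C[(D>40)&(D<55)&(C[...,2]<36)&(C[...,2]>20)][:,2]))
r=C[(D<30)&(C[...,2]>58)&(C[...,2]<75)]; print("rib top",len(r),np.median(r[:,2]),cv2.minAreaRect(r[:,:2].astype(np.float32)))
f=C[(D<30)&(C[...,2]>34)&(C[...,2]<48)]; print("flange top",len(f),np.median(f[:,2]),cv2.minAreaRect(f[:,:2].astype(np.float32)))
E
```

```text
clock: 19.63
eef_pos: [567.0, -6.9, 352.9]
tool_rot: [-3.139, -0.001, 1.578]
force: [0.1, -0.0, -0.3]
width: 40.2
19.6333 [566.97  -6.91 352.87] [-1.7987e+02 -5.0000e-02  9.0430e+01] 40.2 [ 0.1 -0.  -0.3] [0.   0.01 0.  ] [-0.44  0.66  0.65  1.82 -0.52  0.84  0.47]
deck 29.383915871909267
rib top 775 65.34063467827707 ((567.8642578125, 30.940948486328125), (13.800445556640625, 43.3216552734375), 1.851874828338623)
flange top 1601 39.461534719817905 ((567.6038208007812, 31.46144676208496), (51.033329010009766, 50.19990921020508), 0.05956863611936569)
```

View pics/w20.png

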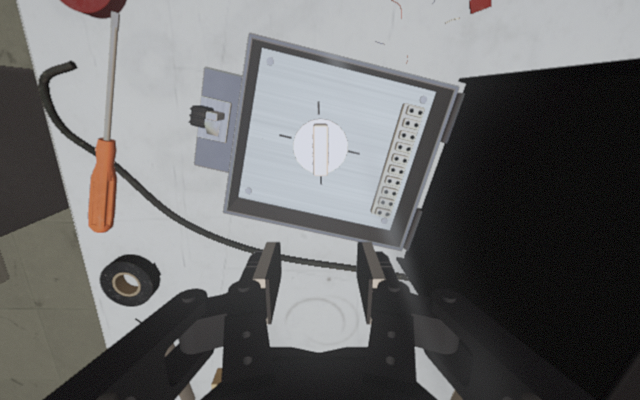

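Run:
```python
from h import *; from cell import *
s=read_state(); X=np.array([np.cos(np.radians(-12.7)),np.sin(np.radians(-12.7))]); O=np.array([578.75,29.14])
print(s["eef_pos"])
for bx,z in((0,465),(142,465),(142,378)): print([np.round(v,1) for v in rel([*(O+bx*X),z],77.3,s)])
# arc
h=np.array([87.5,72]); r=[]
for i,t in enumerate([1.65,1.5,1.35,1.2,1.05,.9,.75,.62,.5,.4,.3,.22,.15,.1]):
    rho=138+ (172-138)*min(1,(1.65-t)/1.2)
    c=h+rho*np.array([-np.cos(t),np.sin(t)])+3*np.array([np.sin(t),np.cos(t)])
    p=c+[14.5,173]; r.append(p); print(t,rho.__round__(),p.round(1),"rel to (142,378): y %.0f z %.0f"%(p[0]-142,378-p[1]))
```

```text
[567.02420862  -6.86858803 352.77204226]
[array([  36. ,   11.7, -112.2]), np.float64(13.1), np.float64(90.4)]
[array([   3.7,  150. , -112.6]), np.float64(13.1), np.float64(90.4)]
[array([  3.7, 150.2, -25.6]), np.float64(13.1), np.float64(90.4)]
1.65 138 [115.9 382.3] rel to (142,378): y -26 z -4
1.5 142 [ 94.9 387.1] rel to (142,378): y -47 z -9
1.35 146 [ 72.8 388.6] rel to (142,378): y -69 z -11
1.2 151 [ 50.2 386.6] rel to (142,378): y -92 z -9
1.05 155 [ 27.5 380.9] rel to (142,378): y -115 z -3
0.9 159 [  5.4 371.6] rel to (142,378): y -137 z 6
0.75 164 [-15.6 358.6] rel to (142,378): y -158 z 19
0.62 167 [-32.3 344.6] rel to (142,378): y -174 z 33
0.5 171 [-46.3 329.4] rel to (142,378): y -188 z 49
0.4 172 [-55.3 314.7] rel to (142,378): y -197 z 63
0.3 172 [-61.4 298.7] rel to (142,378): y -203 z 79
0.22 172 [-65.2 285.5] rel to (142,378): y -207 z 93
0.15 172 [-67.6 273.7] rel to (142,378): y -210 z 104
0.1 172 [-68.8 265.2] rel to (142,378): y -211 z 113
```

```bash
python3 -m jog '[5,0,-30,2,20, 20,5,-65,5,0, 30,10,-100,9,0, 33,25,-112,13,0, 27,50,-112,13,0, 20,80,-112,13,0, 13,110,-112,13,0, 6,140,-112,13,0, 4,150,-112,13,0, 4,150,-112,13,0, 4,150,-112,13,0, 4,150,-112,13,0, 4,150,-112,13,0]'; python3 snap.py w21
python3 - <<'E'
from h import *; from cell import *
s=read_state(); X=np.array([np.cos(np.radians(-12.7)),np.sin(np.radians(-12.7))]); O=np.array([578.75,29.14])
for bx,z in((142,465),(142,378)): print([np.round(v,1) for v in rel([*(O+bx*X),z],77.3,s)])
im,d=get_image("scene"); cv2.imwrite("pics/s2.png",cv2.resize(im[60:280,180:500],None,fx=2.4,fy=2.4))
E
```

```text
clock: 20.77
eef_pos: [716.6, -2.4, 465.9]
tool_rot: [-3.14, -0.001, 1.351]
force: [0.2, 0.5, -0.1]
width: -0.0
20.7667 [716.58  -2.39 465.89] [-1.7993e+02 -3.0000e-02  7.7380e+01] -0.0 [ 0.2  0.5 -0.1] [-0.02  0.02  0.03] [-0.38  0.79  0.76  1.23 -0.53  1.32  0.13]
[array([0.5, 0.6, 1.3]), np.float64(0.1), np.float64(77.4)]
[array([ 0.4,  0.6, 88.3]), np.float64(0.1), np.float64(77.4)]
```

View pics/s2.png

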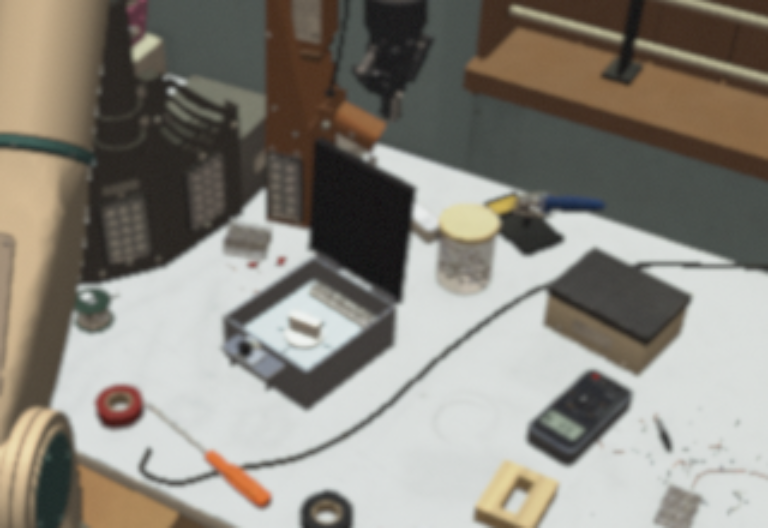

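View pics/w21.png

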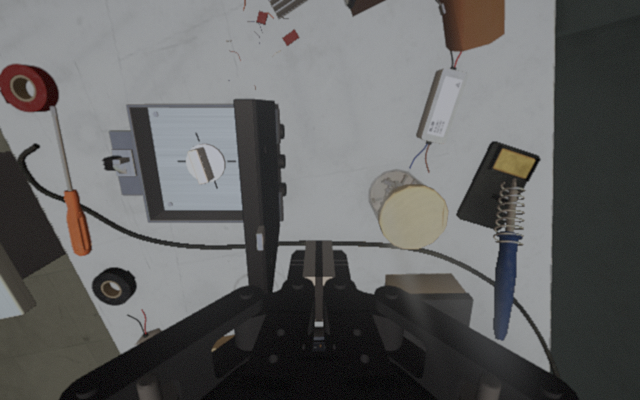

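```bash
python3 -m jog '[0,0,20,0,0, 0,0,45,0,0, 0,0,70,0,0, 0,0,85,0,0, 0,0,88,0,0, 0,0,88,0,0, 0,0,88,0,0, 0,0,88,0,0]'; python3 snap.py w22
python3 - <<'E'
from h import *; from cell import *
s=read_state(); X=np.array([np.cos(np.radians(-12.7)),np.sin(np.radians(-12.7))]); O=np.array([578.75,29.14])
for bx,z in((142,378),): print([np.round(v,1) for v in rel([*(O+bx*X),z],77.3,s)])
E
```

```text
clock: 21.53
eef_pos: [717.7, -3.3, 379.9]
tool_rot: [3.139, -0.0, 1.35]
force: [0.9, -0.1, 0.2]
width: 0.1
21.5333 [717.75  -3.27 379.92] [ 1.7983e+02 -2.0000e-02  7.7370e+01] 0.1 [ 0.9 -0.1  0.2] [-0.01 -0.05  0.04] [-0.38  0.86  0.72  1.34 -0.58  1.15  0.18]
[array([ 1.1, -0.7,  1.9]), np.float64(0.1), np.float64(77.4)]
```

View pics/w22.png

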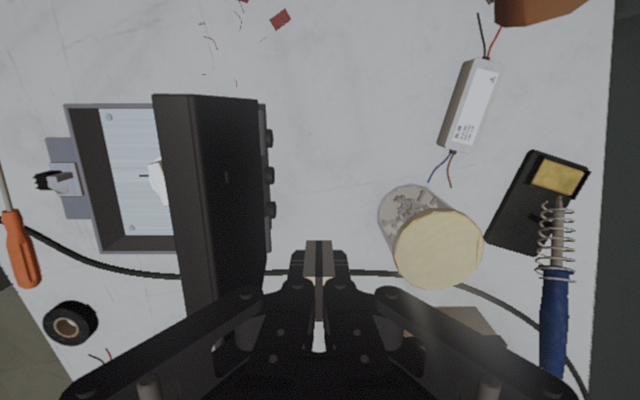

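```bash
python3 -m jog '[1,-14,-2,0,0, 1,-26,-4,0,0, 1,-37,-7,0,0, 1,-47,-9,0,0, 1,-58,-10,0,0, 1,-69,-11,0,0, 1,-81,-10,0,0, 1,-92,-9,0,0, 1,-104,-6,0,0, 1,-115,-3,0,0, 1,-126,1,0,0, 1,-137,6,0,0, 1,-137,6,0,0]'; python3 snap.py w23
python3 - <<'E'
from h import *; from cell import *
im,d=get_image("scene"); cv2.imwrite("pics/s3.png",cv2.resize(im[60:280,180:500],None,fx=2.4,fy=2.4))
E
```

```text
clock: 22.67
eef_pos: [582.3, 28.3, 372.3]
tool_rot: [-3.14, -0.001, 1.35]
force: [-0.3, 0.2, 0.9]
width: -0.1
22.6667 [582.31  28.3  372.28] [-1.7989e+02 -7.0000e-02  7.7360e+01] -0.1 [-0.3  0.2  0.9] [-0.02 -0.01 -0.07] [-0.55  0.68  0.75  1.76 -0.56  0.93  0.22]
```

View pics/s3.png

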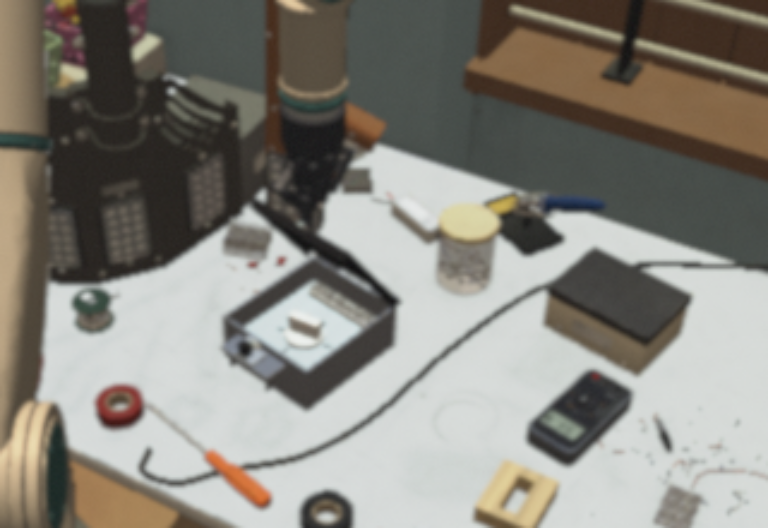

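```bash
python3 -m jog '[0,-10,6,0,0, 0,-20,13,0,0, 0,-29,20,0,0, 0,-37,27,0,0, 0,-44,35,0,0, 0,-51,42,0,0, 0,-56,50,0,0, 0,-60,57,0,0, 0,-64,65,0,0, 0,-67,73,0,0, 0,-70,80,0,0, 0,-71,87,0,0, 0,-73,98,0,0, 0,-73,105,0,0, 0,-73,105,0,0, 0,-73,105,0,0]'; python3 snap.py w24
```

```text
clock: 24.1
eef_pos: [512.5, 43.7, 266.6]
tool_rot: [-3.14, 0.0, 1.35]
force: [0.2, 0.2, 1.1]
width: -0.1
24.1 [512.52  43.74 266.63] [-1.7993e+02  1.0000e-02  7.7340e+01] -0.1 [0.2 0.2 1.1] [0.04 0.12 0.01] [-0.52  0.73  0.6   2.02 -0.73  0.61  0.36]
```

View pics/w24.png

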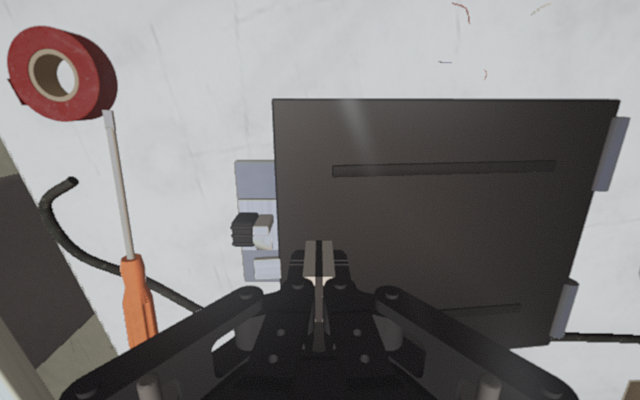

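```bash
python3 -m jog '[0,-1,5,0,0, 0,-1,9,0,0, 0,-1,12,0,0, 0,-1,14,0,0, 0,-1,14,0,0, 0,-1,14,0,0]'; python3 -m jog '[0,0,1.5,0,0, 0,0,3,0,0, 0,0,3,0,0, 0,0,3,0,0]';  python3 -m jog '[0,0,1,0,0, 0,0,2,0,0, 0,0,2,0,0, 0,0,2,0,0]'
```

```text
clock: 24.65
eef_pos: [511.8, 43.9, 253.3]
tool_rot: [3.141, -0.0, 1.35]
force: [-1.5, -0.1, 6.9]
width: 0.2
clock: 24.98
eef_pos: [511.6, 44.2, 249.8]
tool_rot: [-3.141, 0.0, 1.35]
force: [0.3, -0.5, 0.4]
width: 0.2
clock: 25.32
eef_pos: [511.7, 44.1, 247.9]
tool_rot: [-3.141, -0.0, 1.35]
force: [-0.2, -0.5, 1.5]
width: -0.1
```

```bash
python3 -m jog '[0,0,1,0,0, 0,0,1.5,0,0, 0,0,1.5,0,0, 0,0,1.5,0,0]'; python3 -m jog '[0,0,-3,0,0, 0,0,-8,0,0, 0,0,-20,0,0, 0,-10,-50,0,0, -20,-20,-90,0,0, -50,-20,-125,0,0, -50,-20,-145,0,0, -50,-20,-145,0,0, -50,-20,-145,0,0, -50,-20,-145,0,0]'; python3 snap.py w25
python3 - <<'E'
from h import *
P=wp("w25"); d=np.load("pics/w25d.npy"); C=cloud(d,P); X=np.array([np.cos(np.radians(-12.7)),np.sin(np.radians(-12.7))]);Y=np.array([-X[1],X[0]]); O=np.array([578.75,29.14])
bx=(C[...,:2]-O)@X; by=(C[...,:2]-O)@Y
m=(abs(by)<72)&(C[...,2]>65)&(C[...,2]<100)
for x in(-85,-60,-30,0,30,60,80):
    q=C[m&(abs(bx-x)<5)][:,2]; print(x,len(q),np.median(q).round(2))
mm=m&(abs(bx)<86)&(d>0); A=np.c_[bx[mm],np.ones(mm.sum())]; k=np.linalg.lstsq(A,C[...,2][mm],rcond=None)[0]; print("slope",k, "theta",-k[0])
q=(bx<-95)&(bx>-125)&(abs(by)<30)&(C[...,2]>78)&(C[...,2]<90); print("pad",np.median(bx[q]),np.median(by[q]),np.percentile(by[q],[5,95]))
im=cv2.imread("pics/w25.png"); cv2.imwrite("pics/w25c.png",im)
E
```

```text
clock: 25.65
eef_pos: [511.7, 44.1, 246.5]
tool_rot: [-3.142, -0.0, 1.35]
force: [0.2, 0.9, 1.9]
width: 0.1
clock: 26.48
eef_pos: [480.9, 0.2, 391.3]
tool_rot: [-3.141, -0.001, 1.351]
force: [-0.3, 0.6, -0.5]
width: 0.4
26.4833 [4.8089e+02 2.4000e-01 3.9127e+02] [-1.7995e+02 -4.0000e-02  7.7400e+01] 0.4 [-0.3  0.6 -0.5] [-0.02  0.    0.  ] [-0.6   0.52  0.8   2.01 -0.51  0.83  0.27]
-85 1660 74.39
-60 1686 74.46
-30 1678 74.46
0 1691 74.44
30 1658 74.41
60 1667 74.36
80 1710 74.34
slope [-2.93404062e-04  7.44550855e+01] theta 0.0002934040621115974
pad -105.90667873055402 5.475852465495546 [-2.0351641  13.15650591]
```

View pics/w25.png

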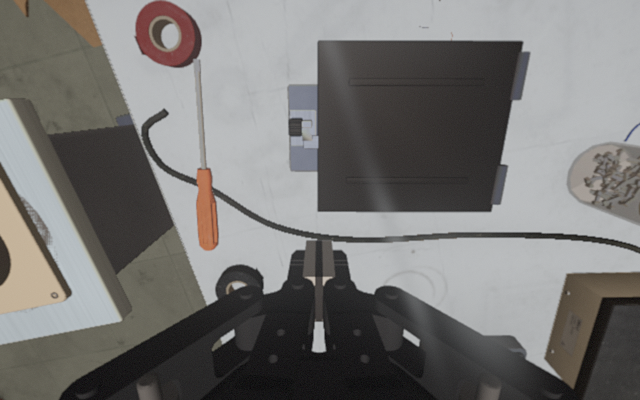

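Run:
```python
from h import *
X=np.array([np.cos(np.radians(-12.7)),np.sin(np.radians(-12.7))]);Y=np.array([-X[1],X[0]]); O=np.array([578.75,29.14])
for n,off in(("w1",None),("w25",None),("w5",None)):
    P=wp(n); im=cv2.imread(f"pics/{n}.png"); d=np.load(f"pics/{n}d.npy"); C=cloud(d,P); bx=(C[...,:2]-O)@X; by=(C[...,:2]-O)@Y
    g=cv2.cvtColor(im,6); m=(bx<-95)&(bx>-128)&(abs(by)<35)&(g<60)
    print(n,m.sum(),np.median(bx[m]),np.median(by[m]),np.percentile(by[m],[3,97]))
    u0,v0=proj([*(O-110*X),75],P)[0].astype(int); cv2.imwrite(f"pics/{n}p.png",cv2.resize(im[v0-40:v0+40,u0-40:u0+40],None,fx=4.5,fy=4.5,interpolation=cv2.INTER_CUBIC))
a=np.hstack([cv2.imread("pics/w1p.png"),cv2.imread("pics/w25p.png")]); cv2.imwrite("pics/cmp.png",a)
```

```text
w1 458 -107.49609211159812 -34.48245628753668 [-34.96297915  12.03912223]
w25 4035 -100.6842134091344 -32.93219515777133 [-34.0571576  -30.00784389]
w5 133 -110.73703905853048 5.302605392118935 [-1.02364168 12.30640041]
```

View pics/cmp.png

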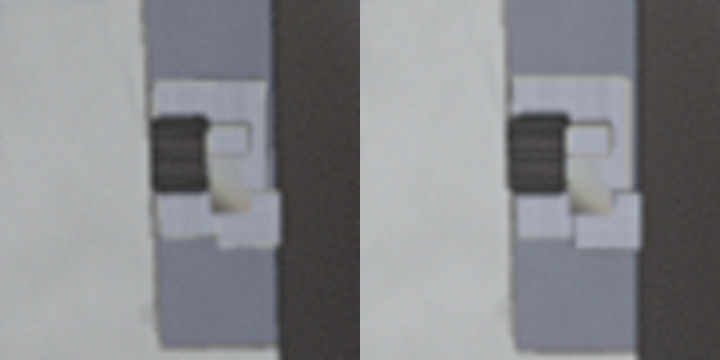

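Run:
```python
from cell import *
print(finish_job()); print(read_state()["clock"])
```

```text
the job is handed in; nothing more can be done
None
the job is handed in; nothing more can be done
```

I did the whole sequence and handed the job in at about 26.5 s of the 72 s allowed; no verdict was reported.

**What I did**
- I slid the latch with one open finger against the side of the thumb pad (about 6 N), and the cover sprang open.
- I took the cartridge from its rest and lowered it into the slot, resting its flange on the deck at 10 N. The highest force I read was 13 N, during the last 2 degrees of the twist.
- I turned it about 77 degrees clockwise and released it.
- I swung the cover shut from behind and pressed the free edge down. The force peaked near 7 N, then dropped as the latch snapped.

**Last checks**
- **Cartridge:** before I shut the cover, the depth image put the flange 4.1 mm above the deck. The rib was about 75 degrees from the slot and within about 1 mm of the slot's centre.
- **Cover:** it is flat, with a measured angle of about 0.0003 rad.
- **Latch:** my attempt to measure the thumb pad's position afterwards was unusable. A side-by-side of the pictures from before and after shows the pad in the same place and the nose over the tongue.
- **Gripper:** it is about 390 mm up and touching nothing.
- **Multimeter and spool:** no move went near either of them. I did not re-measure their positions at the end.

I expected the twist to stop firmly at 75 degrees. The gripper went about 2 degrees further with no clear stop torque.

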